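# Find where the brake disc rubs and mark the spot

## Robot

A 7-joint arm with a two-finger parallel gripper is mounted at the origin on the work surface. World frame = base frame: x ahead of the robot, y to its left, z up, the work surface at z = 0. Lengths are in mm, angles in rad, forces in N, time in s.
With the tool pointing down it reaches from about 400 to 875 mm from the base axis. Payload 4.4 kg.
Tool frame: the origin (TCP) lies at the very end of the fingers, on their centre line; the grasp point (between the pads) lies 19 mm behind it; z points along the fingers, x is the direction in which the jaws open and shut, and the axes are right-handed (so a half turn about z gives the same grasp; the last joint's range is limited). The gripper opens to 85 mm and grips with 20 to 120 N. Pads are 22 mm wide; open, the fingers measure 114 mm over their backs; the gripper's body (76 mm by 85 mm) begins 54 mm behind the grasp point. The pads swing forward as they close: fully open they stand 13 mm farther back than shut.
Start: joints at [-1.34, 0.628, 0.038, 1.517, -0.027, 0.996, -0.02], TCP at [190.076, 621.602, 231.313] pointing down, gripper open.
Joint ranges: [-3.06, 3.06], [-0.37, 2.12], [-1.25, 1.32], [0.18, 2.47], [-1.1, 4.24], [0.23, 1.98], [-2.94, 2.94]. Speed limits (rad/s): [2.57, 2.57, 3.14, 3.14, 3.14, 3.14, 3.14].

## Interface

Orientations are given as [roll, pitch, yaw] about the fixed x, y, z axes, in that order (R = Rz(yaw) Ry(pitch) Rx(roll)).
In Python, from cell import * gives the robot as it stands. The module is installed in compiled form; this text tells all that it offers.
- The arm moves only by the tool play_rows, never from a script. Its argument "targets" is a list of rows, each an object with "slide": the shift along the tool's x, y, z in mm, a list of three; "turn": the turn, a rotation vector about the tool's x, y, z in degrees, a list of three; "hand": the finger opening in mm, from 0 to 85.4. A call has 1 to 5 rows; each row shifts and turns the commanded pose from where the row before left it, along the tool's axes as they then stand; what a row does not reach is not made up. A row lasts 1/8 s, in which the tool goes at most 62.5 mm and 10.7 degrees, less where a joint would pass 70% of its speed; a pose out of reach is approached as far as the arm can. A call is refused whole if a number of a shift passes 62.5 or a number of a turn 10.7, either way. A call with a gripper value outside its range is refused whole. The fingers move at their own pace and stop on an object; the grip force is fixed at half the most. Time passes only in rows, so rows that do not move let the fingers close. It gives the time, the measured TCP pose, the force and the opening at its end, in the units of the state.
- read_state(): the state, without advancing time (a new reading comes with each control period).
- get_image(name): name is "side" or "top"; returns (picture, depth): 384x512x3 uint8, blue, green, red; 384x512 float32, mm along the optical axis (not along the pixel's ray), 0 where there is no reading.
- calibration(name): a dict with "K" (3x3 intrinsics, pixels), "R" (3x3) and "t" (3): a world point X has camera coordinates R X + t. Camera axes: x right, y down, z forward; pixel columns grow to the right and rows downward; lengths in mm; the calibration is good to about 2 mm. A picture is of the moment at which its call begins. calibration takes no time and is no camera call.
- finish_job(): hands the job in, once; it reports no verdict.
The state is a dict: "clock": time; "qpos": joint angles; "qd": joint speeds; "tau": joint torques, N m; "eef_pos": TCP position; "tool_rot": TCP orientation; "force": force on the tool from outside, world axes, zero at the start; "torque": the same for the moment, N m; "width": finger opening in mm.
Only numpy, scipy, OpenCV 4.12 (cv2) and the standard library are available. Lean on these libraries where they do the work, as an engineer would, in place of code of your own. Each camera call takes 0.05 s, during which the arm holds its last target.

## Task

The brake disc on the test stand rubs on its caliper at one place in each turn. Turn the disc slowly and gently by its upright handle, feel for where the drag is greatest, leave the disc let go and at rest with the middle of that tight spot in the caliper, and only then stand the steel marker upright on the disc at the marking point just inside the caliper. Do not push on the caliper, and leave the wrench socket where it stands.

Things in the scene. Friction and masses are not known exactly. Their poses are not given: they have to be found in the camera images.
- disc: steel motorcycle brake disc, 300 mm across, 6 mm thick, flat on a stand, turning freely either way about its vertical axis. Origin on the axis at its underside, 66 mm above the bench; z up, x away from the handle. Even bearing drag is 1 to 2 N at the handle; nearing the one unseen tight spot it rises over 0.2 rad to 12 to 25 N (felt while moving) and falls over the next 0.2. It stays where left. Turn it slower than 1.5 rad/s.
- hub (a point): top of the disc's raised centre, on the axis: 95 mm above the bench, a flat round top 150 mm across with dark bolt holes. The braking face round it is 23 mm lower (72 mm above the bench).
- handle (a point): the turning handle: an upright round aluminium sleeve 20 mm thick and 41 mm tall, spinning freely on a bolt in the disc's raised centre, 60 mm from the axis; the only thing standing up from the disc. The point is half-way up it, 119.5 mm above the bench. Held in the fingers it can be led all the way round without turning the hand; a grip of 30 to 40 N holds it. Keep the fingers' whole force on it (both pads added) under 120 N.
- caliper: grey C-shaped brake caliper fixed to the stand over the disc's rim, 90 mm wide along the rim, 131 to 185 mm from the axis, top 108 mm above the bench. Origin on the disc's axis at bench height; x points level from the axis to the caliper, z up. The drag is greatest when the middle of the tight spot is on this x axis; within 0.11 rad is near enough. At the start it is over 0.6 rad away.
- mark_spot (a point): the marking point, fixed to the caliper (does not turn): at the height of the braking face, 72 mm above the bench, 103 mm from the disc's axis towards the caliper, half-way between raised centre and caliper (28 mm free to either).
- marker_mid (a point): the marker: an upright turned steel piece, 50 mm tall, 120 g, foot 28 mm across and 12 mm high, stem 20 mm across above it. The point is on its axis, 25 mm above its underside. It starts standing on the bench to the left or right of the stand.
- socket_mid (a point): bystander: a plain cylindrical steel wrench socket, 28 mm across and 56 mm tall, no stem, standing on the bench on the other side from the marker. The point is at half its height.

How it is judged (in metres and radians):
On the way:
1. the disc stands still and let go with the middle of its tight spot in the caliper, the marker not yet on the marking point (contact force between caliper and disc above 7 N and angular speed of disc below 0.03 rad/s and contact force between each of the arm, the fingers and disc below 0.5 N and horizontal distance between marker_mid and mark_spot above 0.05 m), for 0.3 s.
At the end, for the whole second after the job is handed in: The disc is at rest with the middle of its tight spot in the caliper (pressing on it with more than 7 N; about 0.11 rad either way), and the marker stands upright, let go, on the braking face with its axis within 15 mm of the marking point (contact force between caliper and disc above 7 N and angular speed of disc below 0.03 rad/s and horizontal distance between marker_mid and mark_spot below 0.015 m and z of marker_mid in the frame of mark_spot between 0.02 and 0.03 m and angle between marker_mid's own z axis and vertical below 0.15 rad); the robot touches nothing.
It fails at once if the fingers or arm press on the disc or its handle with more than 120 N (contact force between any of the fingers, the arm and disc above 120 N).
It fails at once if the disc is spun faster than 3 rad/s (angular speed of disc above 3 rad/s).
It fails at once if the robot pushes on the caliper with more than 10 N (contact force between any of the fingers, the arm and caliper above 10 N).
It fails at once if the socket is moved more than 30 mm (distance of socket_mid from where it was at the start of the episode above 0.03 m).
It also fails if it takes over 72 s, if anything falls off the work surface, if the arm or the gripper's body presses on something with over 40 N, if the wrist force passes 120 N, or if a joint passes its speed limit or range.

## Working session

There is one attempt and no reset: what is moved stays moved. The work goes in short steps, Python scripts to look and compute and a tool call to move; the robot and the scene stay as the last step left them, time stands still between calls to the robot, and variables do not carry over. Pictures are saved under pics/ and viewed, and the job is handed in when it is done.

Besides the shell and the picture viewer there is one more tool, called after "Call:" in YAML: its name, and indented under it one key for each argument. play_rows: Moves the arm, as the interface text tells. Its arguments: {"type":"object","properties":{"targets":{"type":"array"}},"required":["targets"]}

```bash
mkdir -p pics; python3 - <<'E'
from cell import *
import cv2,numpy as np
print(read_state())
for n in("side","top"):
    c=calibration(n);print(n,c)
    im,d=get_image(n);cv2.imwrite(f"pics/{n}0.png",im);np.save(f"{n}0.npy",d);
E
```

```text
{'clock': 0.0, 'qpos': array([-1.3398002 ,  0.62933538,  0.03847665,  1.51835916, -0.02697361,
        0.99630631, -0.01998219]), 'qd': array([-0.00042528, -0.00087211,  0.00202637, -0.00087847, -0.00088934,
       -0.00326675, -0.00010198]), 'tau': array([ 2.75262491e-04, -5.63396215e+01,  1.22662023e+00, -1.93449533e+01,
        1.11411445e-02,  1.03152022e-02, -5.31701275e-06]), 'eef_pos': array([189.91486791, 620.98695614, 230.39952923]), 'tool_rot': array([3.14152589e+00, 1.88828040e-03, 1.27400444e+00]), 'force': array([ 0.72563561, -0.30723184,  0.4740699 ]), 'torque': array([-0.02042502, -0.00255411, -0.03866192]), 'width': 85.39712733942746}
side {'K': array([[358.37454335,   0.        , 256.64396044],
       [  0.        , 358.37454335, 192.29210415],
       [  0.        ,   0.        ,   1.        ]]), 'R': array([[-0.97753757, -0.21012663,  0.01634339],
       [-0.11221745,  0.45327258, -0.88428005],
       [ 0.17840277, -0.86625098, -0.46667085]]), 't': array([529.92484868, 167.93316458, 802.05929092])}
top {'K': array([[483.71466873,   0.        , 255.69796985],
       [  0.        , 483.71466873, 197.92868087],
       [  0.        ,   0.        ,   1.        ]]), 'R': array([[ 0.07220958, -0.9973794 ,  0.00448511],
       [-0.97430992, -0.07149973, -0.21356021],
       [ 0.21332124,  0.01105121, -0.97691961]]), 't': array([ -26.20750293,  552.20249847, 1060.2244884 ])}
```

View pics/side0.png

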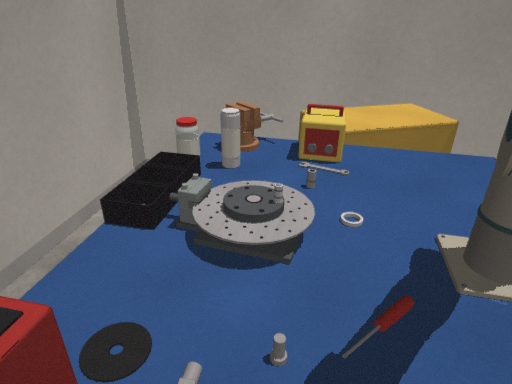

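View pics/top0.png

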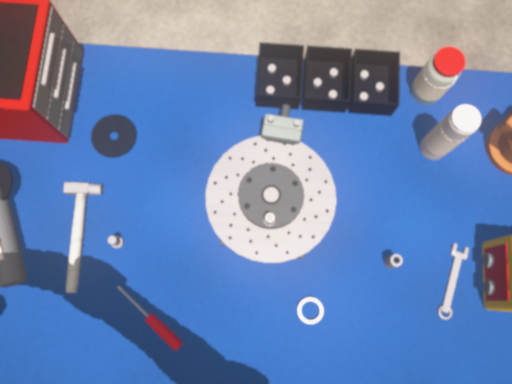

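```bash
cat > h.py <<'E'
from cell import *
import cv2,numpy as np
def ray(n,px,z):
    c=calibration(n);R,t,K=c["R"],c["t"],c["K"]
    o=-R.T@t; d=R.T@np.linalg.inv(K)@np.array([px[0],px[1],1.])
    return o+d*(z-o[2])/d[2]
def proj(n,X):
    c=calibration(n);p=c["K"]@(c["R"]@np.array(X,float)+c["t"]);return p[:2]/p[2]
E
python3 - <<'E'
from h import *
a=cv2.imread("pics/top0.png");b=cv2.imread("pics/side0.png")
def crop(im,x,y,w,h,s=5): return cv2.resize(im[y:y+h,x:x+w],None,fx=s,fy=s,interpolation=cv2.INTER_NEAREST)
cv2.imwrite("pics/t_disc.png",crop(a,200,100,145,115+50,3.5 and 3))
cv2.imwrite("pics/t_small.png",np.hstack([crop(a,95,220,40,40,8),crop(a,376,240,40,40,8)]))
cv2.imwrite("pics/s_small.png",np.hstack([crop(b,255,325,50,50,8),crop(b,290,155,50,50,8)]))
# disc ellipse: light pixels in top
hsv=cv2.cvtColor(a,cv2.COLOR_BGR2HSV)
m=((hsv[...,1]<60)&(hsv[...,2]>120)).astype(np.uint8)*255
n,l,s,c=cv2.connectedComponentsWithStats(m)
for i in range(1,n):
    if s[i,4]>25: print(s[i],c[i].round(1),ray("top",c[i],72).round(1),ray("top",c[i],25).round(1))
E
```

```text
[   51     0   461   103 24485] [306.7  28.6] [987.9 -81.3  72. ] [1017.2  -84.9   25. ]
[ 33   7  22 101 642] [45.1 58.6] [859.3 551.1  72. ] [883. 575.  25.]
[ 51  48  16  51 269] [59.4 74.3] [820.6 509.6  72. ] [842.6 531.7  25. ]
[ 64  62  13  48 233] [70.3 86.7] [790.4 478.6  72. ] [811.1 499.3  25. ]
[267  63  10  10  77] [271.4  67.6] [ 8.765e+02 -7.000e-01  7.200e+01] [ 9.01e+02 -8.00e-01  2.50e+01]
[329  67  10  10  74] [333.3  71.7] [ 876.8 -151.5   72. ] [ 901.3 -158.2   25. ]
[360  69   9  10  70] [364.   73.9] [ 876.6 -226.1   72. ] [ 901. -236.   25.]
[282  75  10  10  74] [286.4  79.5] [847.8 -39.1  72. ] [871.  -40.9  25. ]
[313  77   9  10  73] [317.2  81.7] [ 847.8 -113.5   72. ] [ 871.  -118.5   25. ]
[375  81  10  10  74] [379.4  85.8] [ 848.3 -264.    72. ] [ 871.5 -275.6   25. ]
[266  85   9  10  72] [270.   89.3] [819.5  -1.1  72. ] [841.5  -1.2  25. ]
[328  89  10  10  74] [332.4  93.7] [ 819.3 -151.5   72. ] [ 841.3 -158.2   25. ]
[359  91  10  10  74] [363.4  95.7] [ 819.7 -226.    72. ] [ 841.7 -235.9   25. ]
[  205   105   132   158 14057] [271.2 194. ] [5
[... 225 characters left out ...]
4] [  4.8 232.4] [429.6 570.9  72. ] [434.6 595.6  25. ]
[108 236  15  12 142] [115.2 241.2] [427.9 320.8  72. ] [432.8 334.7  25. ]
[438 243  31  77 716] [452.2 280.5] [ 395.3 -432.8   72. ] [ 398.8 -451.7   25. ]
[386 254  17  13 147] [394.6 260.5] [ 430.3 -305.3   72. ] [ 435.4 -318.6   25. ]
[488 255   5  12  44] [489.8 260.6] [ 445.4 -517.5   72. ] [ 451.1 -540.    25. ]
[489 282   5  12  44] [490.8 287.7] [ 385.9 -517.7   72. ] [ 389.  -540.2   25. ]
[118 286  17  18  37] [124.2 293.2] [315.7 286.   72. ] [315.7 298.4  25. ]
[297 296  27  29 355] [309.8 310.1] [ 309.  -121.8   72. ] [ 308.8 -127.2   25. ]
[486 308  26   4  27] [498.1 310.1] [ 338.6 -532.1   72. ] [ 339.7 -555.3   25. ]
```

View pics/t_disc.png

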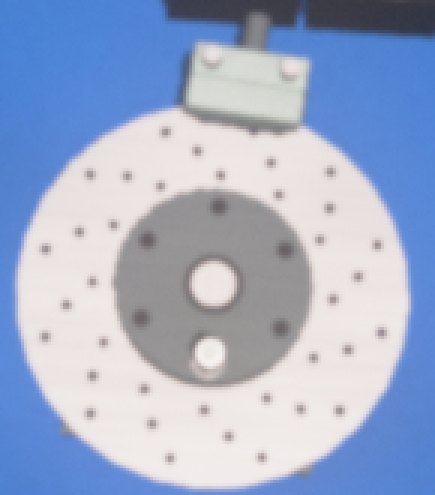

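View pics/t_small.png

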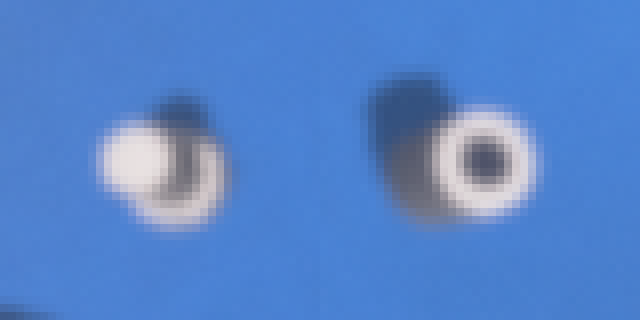

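View pics/s_small.png

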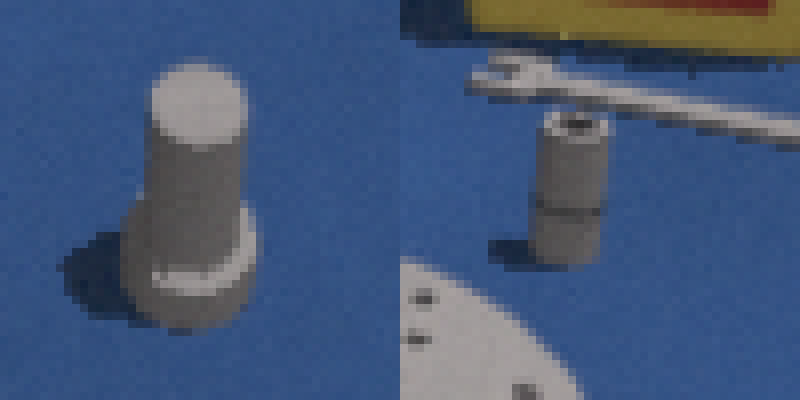

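```bash
python3 - <<'E'
from h import *
for n,px in(("top",(111.4,239.6)),("side",(279.3,337.4))): print("marker",ray(n,px,50))
for n,px in(("top",(117.0,241.9)),("side",(278.5,357.5))): print("marker foot",ray(n,px,12))
a=cv2.imread("pics/top0.png");hsv=cv2.cvtColor(a,cv2.COLOR_BGR2HSV)
m=(hsv[...,1]<70).astype(np.uint8)*255
roi=np.zeros_like(m);roi[100:275,195:345]=255;m&=roi
cs,_=cv2.findContours(m,cv2.RETR_EXTERNAL,cv2.CHAIN_APPROX_NONE)
c=max(cs,key=cv2.contourArea)[:,0]
P=np.array([ray("top",p,72)[:2] for p in c])
cen=np.array([560,-20.]);
from scipy.optimize import least_squares
f=lambda q:np.hypot(P[:,0]-q[0],P[:,1]-q[1])-q[2]
r=least_squares(f,[560,-20,150],loss="soft_l1",f_scale=1);print("disc",r.x)
# hub rim: dark gray
g=a.max(2);k=((hsv[...,1]<70)&(g<170)).astype(np.uint8)*255
roi[:]=0;roi[155:236,230:312]=255;k&=roi
k=cv2.morphologyEx(k,cv2.MORPH_OPEN,np.ones((3,3)))
cs,_=cv2.findContours(k,cv2.RETR_EXTERNAL,cv2.CHAIN_APPROX_NONE)
c=max(cs,key=cv2.contourArea)[:,0]
P=np.array([ray("top",p,95)[:2] for p in c])
r=least_squares(f,[560,-20,75],loss="soft_l1",f_scale=1);print("hub",r.x)
# handle top
for z in(140,):
  print("handle",ray("top",(200+209/3-.5,100+351/3-.5),z))
# caliper top corners
for p in((194,42),(308,58),(301,120),(188,104),(211,57),(289,69)):
  print("cal",ray("top",(200+p[0]/3-.5,100+p[1]/3-.5),108))
b=cv2.imread("pics/side0.png")
cv2.imwrite("pics/s_disc.png",cv2.resize(b[160:260,165:325],None,fx=5,fy=5,interpolation=cv2.INTER_NEAREST))
E
```

```text
marker [433.17902934 336.56039532  50.        ]
marker [433.87820972 337.82858335  50.        ]
marker foot [432.82609213 334.15173733  12.        ]
marker foot [432.33162229 344.71995738  12.        ]
disc [573.12385007 -20.4848293  162.06389392]
hub [554.88345174 -18.6929587   71.96263071]
handle [496.86888239 -18.40773884 140.        ]
cal [741.87487629   8.38216006 108.        ]
cal [735.33333999 -79.53434762 108.        ]
cal [685.10373133 -76.82159027 108.        ]
cal [691.53227487   9.49547437 108.        ]
cal [730.65040022  -5.42958724 108.        ]
cal [725.34681842 -65.51228845 108.        ]
```

View pics/s_disc.png

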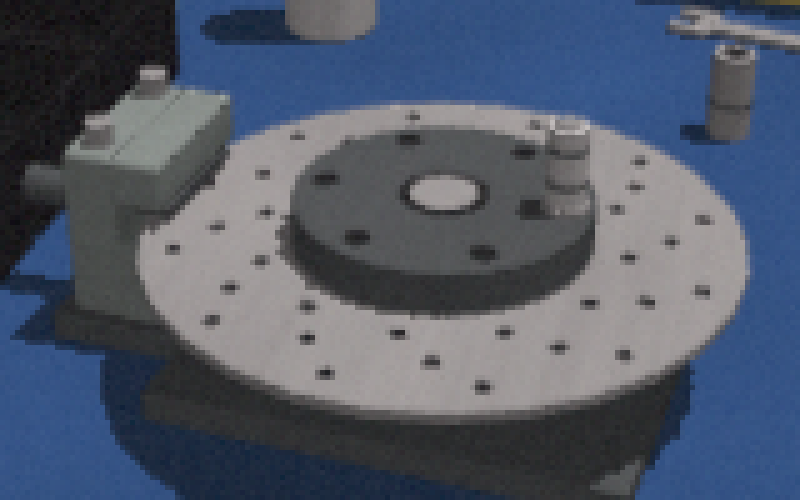

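```bash
python3 - <<'E'
from h import *
from scipy.optimize import least_squares
print("cap top",ray("top",(270.5,193.8),95),"side",ray("side",(165+444/5-.5,160+193/5-.5),95))
print("handle side",ray("side",(165+569/5-.5,160+126/5-.5),140))
a=cv2.imread("pics/top0.png");hsv=cv2.cvtColor(a,cv2.COLOR_BGR2HSV)
g=a.min(2)
m=((hsv[...,1]<45)&(g>150)).astype(np.uint8)*255
roi=np.zeros_like(m);roi[100:275,195:345]=255;m&=roi
cs,_=cv2.findContours(m,cv2.RETR_EXTERNAL,cv2.CHAIN_APPROX_NONE)
c=max(cs,key=cv2.contourArea)[:,0]
c=c[(c[:,1]>155)&(c[:,1]<300)]
P=np.array([ray("top",p,72)[:2] for p in c])
f=lambda q:np.hypot(P[:,0]-q[0],P[:,1]-q[1])-q[2]
r=least_squares(f,[560,-20,150],loss="soft_l1",f_scale=1);print("disc",r.x,np.abs(r.fun).mean())
E
```

```text
cap top [556.83687682 -18.85409131  95.        ] side [555.54624462 -16.47402116  95.        ]
handle side [495.65809621 -13.77991444 140.        ]
disc [554.97356208 -19.5596526  148.57744286] 0.6026160480564811
```

Call:
play_rows:
  targets:
    - {"slide": [0, 0, 0], "turn": [0, 0, -8.5], "hand": 85}
    - {"slide": [0, 0, 0], "turn": [0, 0, -8.5], "hand": 85}
    - {"slide": [-50, 25, 0], "turn": [0, 0, 0], "hand": 85}
    - {"slide": [-53, 25, 0], "turn": [0, 0, 0], "hand": 85}
    - {"slide": [-53, 25, 0], "turn": [0, 0, 0], "hand": 85}

```text
clock: 0.72
eef_pos: [265.7, 463.6, 230.9]
tool_rot: [3.142, 0.001, 1.571]
force: [1.4, -0.3, 0.3]
width: 85.2
```

Call:
play_rows:
  targets:
    - {"slide": [-53, 25, 0], "turn": [0, 0, 0], "hand": 85}
    - {"slide": [-53, 25, 0], "turn": [0, 0, 0], "hand": 85}
    - {"slide": [-53, 25, 0], "turn": [0, 0, 0], "hand": 85}
    - {"slide": [-53, 25, 0], "turn": [0, 0, 0], "hand": 85}
    - {"slide": [-53, 25, 0], "turn": [0, 0, 0], "hand": 85}

```text
clock: 1.35
eef_pos: [390.6, 198.8, 231.3]
tool_rot: [3.141, -0.0, 1.571]
force: [-0.2, 0.6, 0.3]
width: 85.2
```

Call:
play_rows:
  targets:
    - {"slide": [-53, 25, 0], "turn": [0, 0, 0], "hand": 85}
    - {"slide": [-53, 25, 0], "turn": [0, 0, 0], "hand": 85}
    - {"slide": [-53, 25, 0], "turn": [0, 0, 0], "hand": 60}
    - {"slide": [-34, 20, 0], "turn": [0, 0, 0], "hand": 60}
    - {"slide": [0, 0, 0], "turn": [0, 0, 0], "hand": 60}

```text
clock: 1.98
eef_pos: [486.0, 4.0, 231.0]
tool_rot: [3.141, 0.001, 1.564]
force: [0.6, 0.2, -0.3]
width: 60.2
```

```bash
python3 - <<'E'
from h import *
s=read_state();print(s)
for n in("side","top"):
    im,d=get_image(n);cv2.imwrite(f"pics/{n}1.png",im)
a=cv2.imread("pics/side1.png");cv2.imwrite("pics/s1z.png",cv2.resize(a[120:250,165:325],None,fx=4,fy=4))
E
```

```text
{'clock': 1.975, 'qpos': array([-0.09572021,  0.39647637,  0.03933384,  1.96397939, -0.01945365,
        0.78116704,  1.51874951]), 'qd': array([-0.05516806, -0.01407774, -0.05328414,  0.04148184, -0.02134679,
        0.00877475, -0.02487126]), 'tau': array([  1.54536244, -40.23436189,   1.74652733, -16.83991671,
         0.21401491,  -0.10317878,   0.21360213]), 'eef_pos': array([486.04907548,   4.02952935, 231.0268859 ]), 'tool_rot': array([3.14115540e+00, 1.46358357e-03, 1.56437414e+00]), 'force': array([ 0.57962706,  0.21919325, -0.2504881 ]), 'torque': array([ 0.03728877, -0.01723546,  0.02289769]), 'width': 60.244341808707205}
```

Call:
play_rows:
  targets:
    - {"slide": [-22, 11, 0], "turn": [0, 0, 0], "hand": 60}
    - {"slide": [0, 0, 40], "turn": [0, 0, 0], "hand": 60}
    - {"slide": [0, 0, 0], "turn": [0, 0, 0], "hand": 60}
    - {"slide": [0, 0, 0], "turn": [0, 0, 0], "hand": 60}

```text
clock: 2.58
eef_pos: [496.0, -13.2, 192.0]
tool_rot: [3.141, -0.0, 1.573]
force: [0.8, -0.2, 0.7]
width: 59.9
```

```bash
python3 - <<'E'
from h import *
for n in("side","top"):
    im,d=get_image(n);cv2.imwrite(f"pics/{n}2.png",im)
a=cv2.imread("pics/side2.png");b=cv2.imread("pics/top2.png");cv2.imwrite("pics/2z.png",np.hstack([cv2.resize(a[90:250,200:330],None,fx=3,fy=3),cv2.resize(b[130:290,205:335],None,fx=3,fy=3)]))
E
```

```text
(no output)
```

View pics/2z.png

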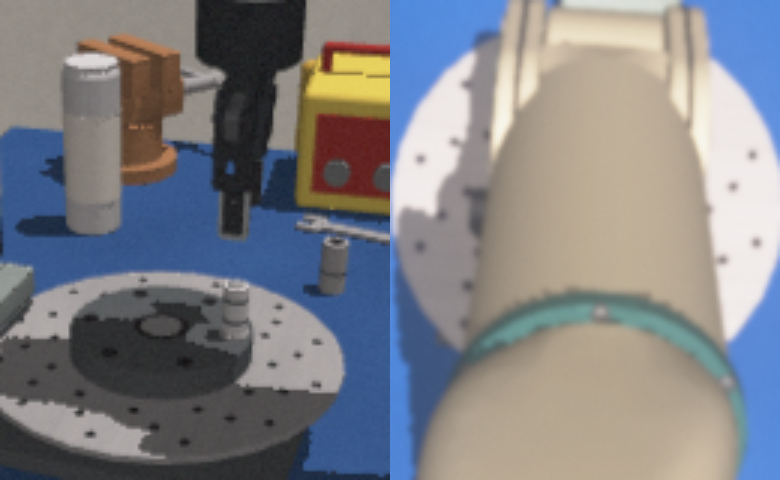

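Call:
play_rows:
  targets:
    - {"slide": [-3, 0, 43], "turn": [0, 0, 0], "hand": 60}
    - {"slide": [0, 0, 42], "turn": [0, 0, 0], "hand": 60}
    - {"slide": [0, 0, 0], "turn": [0, 0, 0], "hand": 60}
    - {"slide": [0, 0, 0], "turn": [0, 0, 0], "hand": 40}
    - {"slide": [0, 0, 0], "turn": [0, 0, 0], "hand": 32}

```text
clock: 3.3
eef_pos: [497.4, -17.3, 108.1]
tool_rot: [3.138, -0.0, 1.571]
force: [-0.1, 0.1, 0.0]
width: 32.1
```

Call:
play_rows:
  targets:
    - {"slide": [0, 0, 0], "turn": [0, 0, 0], "hand": 28}
    - {"slide": [0, 0, 0], "turn": [0, 0, 0], "hand": 26}
    - {"slide": [0, 0, 0], "turn": [0, 0, 0], "hand": 25}
    - {"slide": [0, 0, 0], "turn": [0, 0, 0], "hand": 25}

```text
clock: 3.8
eef_pos: [496.1, -17.5, 106.3]
tool_rot: [3.141, 0.0, 1.571]
force: [-0.1, -1.0, 0.6]
width: 24.9
```

```bash
python3 - <<'E'
from h import *
s=read_state();print(s["qpos"],s["force"],s["torque"],s["eef_pos"])
im,d=get_image("side");cv2.imwrite("pics/3z.png",cv2.resize(im[110:240,200:330],None,fx=4,fy=4))
E
```

```text
[-0.038596    0.60799257  0.02535087  2.05478097 -0.03133017  0.47902766
  1.58062119] [-0.13434131 -0.97231419  0.64218224] [-0.04449721  0.01834846  0.02723513] [496.08307121 -17.50489426 106.34803878]
```

View pics/3z.png

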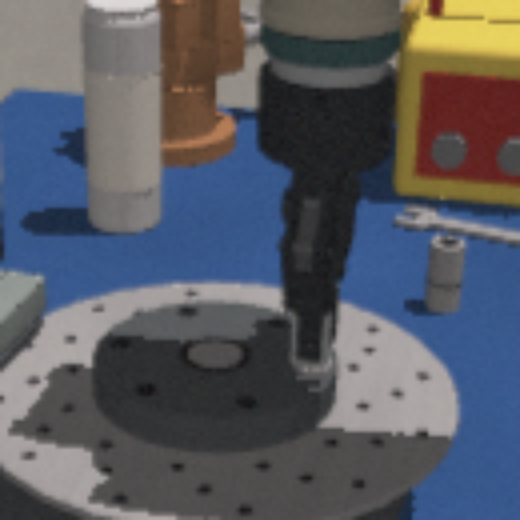

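Call:
play_rows:
  targets:
    - {"slide": [4.2, 0.15, 0], "turn": [0, 0, 4], "hand": 25}
    - {"slide": [4.2, 0.15, 0], "turn": [0, 0, 4], "hand": 25}
    - {"slide": [4.2, 0.15, 0], "turn": [0, 0, 4], "hand": 25}
    - {"slide": [4.2, 0.15, 0], "turn": [0, 0, 4], "hand": 25}

```text
clock: 4.35
eef_pos: [498.3, -1.0, 106.2]
tool_rot: [-3.141, 0.0, 1.289]
force: [0.8, -0.4, -0.5]
width: 25.1
```

Call:
play_rows:
  targets:
    - {"slide": [4.2, 0.15, 0], "turn": [0, 0, 4], "hand": 25}
    - {"slide": [4.2, 0.15, 0], "turn": [0, 0, 4], "hand": 25}
    - {"slide": [4.2, 0.15, 0], "turn": [0, 0, 4], "hand": 25}
    - {"slide": [4.2, 0.15, 0], "turn": [0, 0, 4], "hand": 25}

```text
clock: 4.85
eef_pos: [505.0, 14.3, 106.2]
tool_rot: [-3.141, 0.0, 1.01]
force: [-1.0, -1.3, 0.6]
width: 25.2
```

Call:
play_rows:
  targets:
    - {"slide": [4.2, 0.15, 0], "turn": [0, 0, 4], "hand": 25}
    - {"slide": [4.2, 0.15, 0], "turn": [0, 0, 4], "hand": 25}
    - {"slide": [4.2, 0.15, 0], "turn": [0, 0, 4], "hand": 25}
    - {"slide": [4.2, 0.15, 0], "turn": [0, 0, 4], "hand": 25}

```text
clock: 5.35
eef_pos: [515.6, 27.2, 106.1]
tool_rot: [-3.141, 0.001, 0.731]
force: [-0.1, -0.5, 0.5]
width: 24.7
```

```bash
python3 - <<'E'
from h import *
s=read_state();print(s["qpos"],s["force"],s["torque"],s["eef_pos"])
for n in("side","top"):
    im,d=get_image(n);cv2.imwrite(f"pics/{n}4.png",im)
a=cv2.imread("pics/side4.png");b=cv2.imread("pics/top4.png");cv2.imwrite("pics/4z.png",np.hstack([cv2.resize(a[90:250,200:330],None,fx=3,fy=3),cv2.resize(b[130:290,205:335],None,fx=3,fy=3)]))
E
```

```text
[-0.28787311  0.64528384  0.27142634  2.00591326 -0.32323519  0.53219075
  0.94260233] [-0.10315539 -0.49727566  0.50148618] [-0.21054695  0.08656862 -0.08556342] [515.59322684  27.23584923 106.12889147]
```

View pics/4z.png

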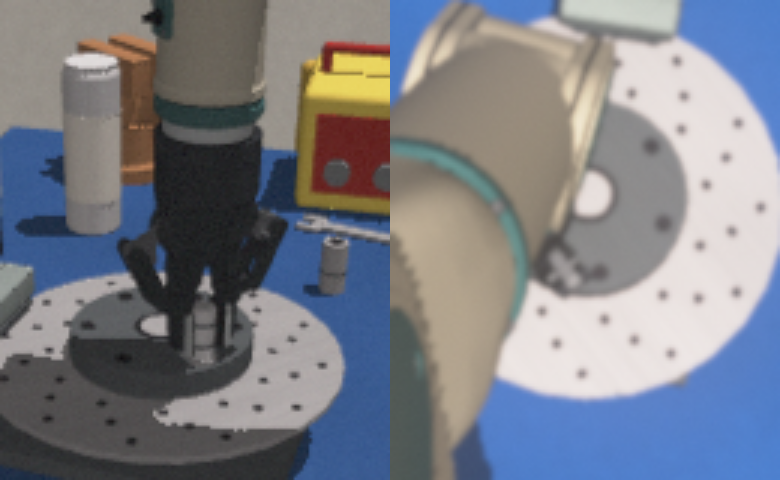

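Call:
play_rows:
  targets:
    - {"slide": [4.2, 0.15, 0], "turn": [0, 0, 4], "hand": 25}
    - {"slide": [4.2, 0.15, 0], "turn": [0, 0, 4], "hand": 25}
    - {"slide": [4.2, 0.15, 0], "turn": [0, 0, 4], "hand": 25}

```text
clock: 5.82
eef_pos: [525.6, 34.5, 106.1]
tool_rot: [-3.141, 0.001, 0.523]
force: [-0.4, 0.3, -0.2]
width: 24.7
```

Call:
play_rows:
  targets:
    - {"slide": [4.2, 0.15, 0], "turn": [0, 0, 4], "hand": 25}
    - {"slide": [4.2, 0.15, 0], "turn": [0, 0, 4], "hand": 25}
    - {"slide": [4.2, 0.15, 0], "turn": [0, 0, 4], "hand": 25}

```text
clock: 6.2
eef_pos: [537.1, 39.7, 106.1]
tool_rot: [-3.141, 0.001, 0.313]
force: [-1.7, -0.1, 0.5]
width: 24.7
```

Call:
play_rows:
  targets:
    - {"slide": [4.2, 0.15, 0], "turn": [0, 0, 4], "hand": 25}
    - {"slide": [4.2, 0.15, 0], "turn": [0, 0, 4], "hand": 25}
    - {"slide": [4.2, 0.15, 0], "turn": [0, 0, 4], "hand": 25}

```text
clock: 6.58
eef_pos: [549.3, 42.5, 106.1]
tool_rot: [-3.141, 0.001, 0.104]
force: [-1.0, -0.6, 0.9]
width: 24.6
```

Call:
play_rows:
  targets:
    - {"slide": [4.2, 0.15, 0], "turn": [0, 0, 4], "hand": 25}
    - {"slide": [4.2, 0.15, 0], "turn": [0, 0, 4], "hand": 25}
    - {"slide": [4.2, 0.15, 0], "turn": [0, 0, 4], "hand": 25}

```text
clock: 6.95
eef_pos: [561.9, 42.6, 106.0]
tool_rot: [-3.141, 0.002, -0.105]
force: [-0.8, 0.8, 0.9]
width: 24.9
```

Call:
play_rows:
  targets:
    - {"slide": [4.2, 0.15, 0], "turn": [0, 0, 4], "hand": 25}
    - {"slide": [4.2, 0.15, 0], "turn": [0, 0, 4], "hand": 25}
    - {"slide": [4.2, 0.15, 0], "turn": [0, 0, 4], "hand": 25}

```text
clock: 7.32
eef_pos: [574.2, 40.0, 106.0]
tool_rot: [-3.141, 0.002, -0.315]
force: [-0.6, 0.6, 1.1]
width: 25.1
```

Call:
play_rows:
  targets:
    - {"slide": [4.2, 0.15, 0], "turn": [0, 0, 4], "hand": 25}
    - {"slide": [4.2, 0.15, 0], "turn": [0, 0, 4], "hand": 25}
    - {"slide": [4.2, 0.15, 0], "turn": [0, 0, 4], "hand": 25}

```text
clock: 7.7
eef_pos: [585.8, 35.0, 106.0]
tool_rot: [3.142, 0.002, -0.524]
force: [-1.0, 0.5, 1.3]
width: 25.2
```

Call:
play_rows:
  targets:
    - {"slide": [4.2, 0.15, 0], "turn": [0, 0, 4], "hand": 25}
    - {"slide": [4.2, 0.15, 0], "turn": [0, 0, 4], "hand": 25}
    - {"slide": [4.2, 0.15, 0], "turn": [0, 0, 4], "hand": 25}

```text
clock: 8.07
eef_pos: [596.0, 27.7, 106.0]
tool_rot: [3.141, 0.002, -0.734]
force: [-0.5, 0.5, 0.7]
width: 25.0
```

Call:
play_rows:
  targets:
    - {"slide": [4.2, 0.15, 0], "turn": [0, 0, 4], "hand": 25}
    - {"slide": [4.2, 0.15, 0], "turn": [0, 0, 4], "hand": 25}
    - {"slide": [4.2, 0.15, 0], "turn": [0, 0, 4], "hand": 25}

```text
clock: 8.45
eef_pos: [604.5, 18.4, 105.9]
tool_rot: [3.141, 0.002, -0.943]
force: [-0.2, 0.5, 0.9]
width: 25.1
```

```bash
python3 - <<'E'
from h import *
s=read_state();print(s["qpos"],s["force"],s["torque"],s["eef_pos"])
for n in("side","top"):
    im,d=get_image(n);cv2.imwrite(f"pics/{n}5.png",im)
a=cv2.imread("pics/side5.png");b=cv2.imread("pics/top5.png");cv2.imwrite("pics/5z.png",np.hstack([cv2.resize(a[90:250,170:330],None,fx=3,fy=3),cv2.resize(b[100:260,205:335],None,fx=3,fy=3)]))
E
```

```text
[-0.50937274  0.85429212  0.75162256  1.76939734 -0.76637173  0.83877291
 -0.32941851] [-0.20510132  0.51422067  0.88055793] [ 0.1147219   0.07174651 -0.00492465] [604.49221006  18.39134651 105.92863523]
```

View pics/5z.png

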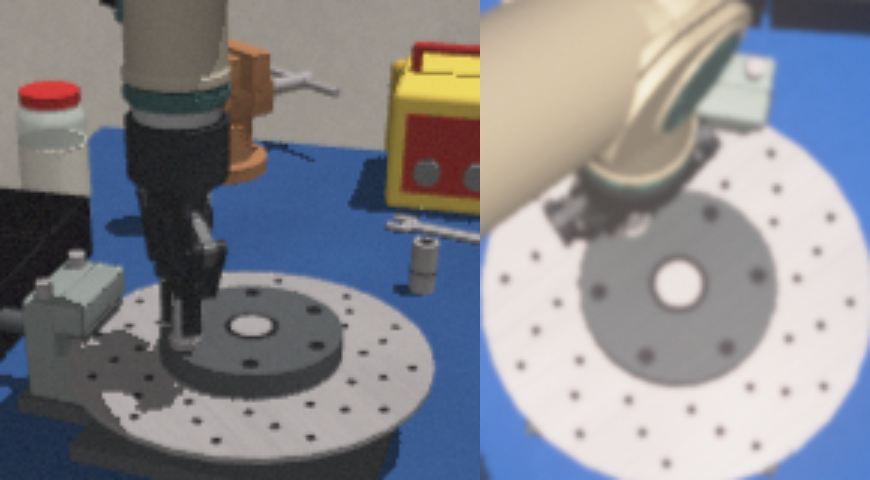

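Call:
play_rows:
  targets:
    - {"slide": [4.2, 0.15, 0], "turn": [0, 0, 4], "hand": 25}
    - {"slide": [4.2, 0.15, 0], "turn": [0, 0, 4], "hand": 25}
    - {"slide": [4.2, 0.15, 0], "turn": [0, 0, 4], "hand": 25}

```text
clock: 8.93
eef_pos: [610.5, 8.2, 106.0]
tool_rot: [3.141, 0.003, -1.151]
force: [-2.8, 4.6, 1.9]
width: 25.1
```

Call:
play_rows:
  targets:
    - {"slide": [4.2, 0.15, 0], "turn": [0, 0, 4], "hand": 25}
    - {"slide": [4.2, 0.15, 0], "turn": [0, 0, 4], "hand": 25}
    - {"slide": [4.2, 0.15, 0], "turn": [0, 0, 4], "hand": 25}

```text
clock: 9.3
eef_pos: [614.8, -3.1, 106.0]
tool_rot: [3.141, 0.003, -1.36]
force: [0.4, 0.6, 0.3]
width: 25.1
```

```bash
python3 - <<'E'
from h import *
s=read_state();print(s["qpos"],s["force"],s["torque"],s["eef_pos"])
E
```

```text
[-0.51372447  0.90534556  0.85257843  1.74197827 -0.85185538  0.91064468
 -0.64635626] [0.35159038 0.60815765 0.26494583] [0.13158527 0.00611009 0.00125389] [614.75620058  -3.10848851 105.98919204]
```

Call:
play_rows:
  targets:
    - {"slide": [-4.2, 0.15, 0], "turn": [0, 0, -4], "hand": 25}
    - {"slide": [-2.1, 0.04, 0], "turn": [0, 0, -2], "hand": 25}

```text
clock: 9.55
eef_pos: [613.4, 0.3, 106.2]
tool_rot: [3.141, -0.001, -1.254]
force: [0.7, -2.4, -1.2]
width: 25.0
```

Call:
play_rows:
  targets:
    - {"slide": [-2.1, 0.04, 0], "turn": [0, 0, -2], "hand": 25}
    - {"slide": [-2.1, 0.04, 0], "turn": [0, 0, -2], "hand": 25}

```text
clock: 9.8
eef_pos: [611.9, 5.1, 106.2]
tool_rot: [3.141, 0.0, -1.185]
force: [-0.1, -1.8, -0.8]
width: 25.2
```

Call:
play_rows:
  targets:
    - {"slide": [-2.1, 0.04, 0], "turn": [0, 0, -2], "hand": 25}
    - {"slide": [-2.1, 0.04, 0], "turn": [0, 0, -2], "hand": 25}

```text
clock: 10.05
eef_pos: [610.2, 9.3, 106.2]
tool_rot: [3.142, 0.001, -1.115]
force: [0.4, -0.6, -1.8]
width: 25.0
```

Call:
play_rows:
  targets:
    - {"slide": [-2.1, 0.04, 0], "turn": [0, 0, -2], "hand": 25}
    - {"slide": [-2.1, 0.04, 0], "turn": [0, 0, -2], "hand": 25}

```text
clock: 10.3
eef_pos: [608.2, 13.0, 106.3]
tool_rot: [-3.142, 0.0, -1.045]
force: [0.4, -1.1, -0.0]
width: 24.8
```

Call:
play_rows:
  targets:
    - {"slide": [-2.1, 0.04, 0], "turn": [0, 0, -2], "hand": 25}
    - {"slide": [-2.1, 0.04, 0], "turn": [0, 0, -2], "hand": 25}

```text
clock: 10.55
eef_pos: [606.1, 16.2, 106.3]
tool_rot: [-3.142, 0.0, -0.975]
force: [-0.1, -1.5, -0.5]
width: 25.0
```

Call:
play_rows:
  targets:
    - {"slide": [-2.1, 0.04, 0], "turn": [0, 0, -2], "hand": 25}
    - {"slide": [-2.1, 0.04, 0], "turn": [0, 0, -2], "hand": 25}

```text
clock: 10.8
eef_pos: [603.6, 19.6, 106.3]
tool_rot: [-3.142, 0.0, -0.905]
force: [0.7, -0.7, -1.0]
width: 25.3
```

Call:
play_rows:
  targets:
    - {"slide": [-2.1, 0.04, 0], "turn": [0, 0, -2], "hand": 25}
    - {"slide": [-2.1, 0.04, 0], "turn": [0, 0, -2], "hand": 25}

```text
clock: 11.05
eef_pos: [600.8, 22.8, 106.3]
tool_rot: [-3.142, 0.0, -0.836]
force: [0.9, -0.8, -0.8]
width: 24.8
```

Call:
play_rows:
  targets:
    - {"slide": [-2.1, 0.04, 0], "turn": [0, 0, -2], "hand": 25}
    - {"slide": [-2.1, 0.04, 0], "turn": [0, 0, -2], "hand": 25}

```text
clock: 11.3
eef_pos: [597.9, 25.8, 106.3]
tool_rot: [-3.142, -0.0, -0.766]
force: [0.2, -1.1, -0.5]
width: 25.0
```

Call:
play_rows:
  targets:
    - {"slide": [4.2, 0.15, 0], "turn": [0, 0, 4], "hand": 25}
    - {"slide": [4.2, 0.15, 0], "turn": [0, 0, 4], "hand": 25}
    - {"slide": [4.2, 0.15, 0], "turn": [0, 0, 4], "hand": 25}
    - {"slide": [4.2, 0.15, 0], "turn": [0, 0, 4], "hand": 25}
    - {"slide": [4.2, 0.15, 0], "turn": [0, 0, 4], "hand": 25}

```text
clock: 11.92
eef_pos: [610.0, 9.8, 106.3]
tool_rot: [3.142, 0.002, -1.118]
force: [0.0, 0.3, 0.2]
width: 25.4
```

Call:
play_rows:
  targets:
    - {"slide": [4.2, 0.15, 0], "turn": [0, 0, 4], "hand": 25}
    - {"slide": [4.2, 0.15, 0], "turn": [0, 0, 4], "hand": 25}
    - {"slide": [4.2, 0.15, 0], "turn": [0, 0, 4], "hand": 25}
    - {"slide": [4.2, 0.15, 0], "turn": [0, 0, 4], "hand": 25}

```text
clock: 12.42
eef_pos: [615.3, -5.6, 106.3]
tool_rot: [3.141, 0.002, -1.396]
force: [0.0, -0.0, -0.6]
width: 24.9
```

Call:
play_rows:
  targets:
    - {"slide": [4.2, 0.15, 0], "turn": [0, 0, 4], "hand": 25}
    - {"slide": [4.2, 0.15, 0], "turn": [0, 0, 4], "hand": 25}
    - {"slide": [4.2, 0.15, 0], "turn": [0, 0, 4], "hand": 25}

```text
clock: 12.8
eef_pos: [616.3, -18.7, 106.3]
tool_rot: [3.141, 0.002, -1.606]
force: [-0.1, 1.6, -0.1]
width: 24.7
```

Call:
play_rows:
  targets:
    - {"slide": [4.2, 0.15, 0], "turn": [0, 0, 4], "hand": 25}
    - {"slide": [4.2, 0.15, 0], "turn": [0, 0, 4], "hand": 25}
    - {"slide": [4.2, 0.15, 0], "turn": [0, 0, 4], "hand": 25}

```text
clock: 13.18
eef_pos: [614.6, -31.2, 106.3]
tool_rot: [3.141, 0.002, -1.816]
force: [0.6, 0.2, -0.2]
width: 25.0
```

```bash
python3 - <<'E'
from h import *
s=read_state();print(s["qpos"],s["force"],s["torque"],s["eef_pos"])
E
```

```text
[-0.51187163  0.95345113  0.95722801  1.74205823 -0.93789663  0.97614197
 -0.98706779] [ 0.59379702  0.16865013 -0.20289911] [ 0.14816446 -0.12142263  0.00995877] [614.61233904 -31.2024203  106.26363968]
```

Call:
play_rows:
  targets:
    - {"slide": [4.2, 0.15, 0], "turn": [0, 0, 4], "hand": 25}
    - {"slide": [4.2, 0.15, 0], "turn": [0, 0, 4], "hand": 25}
    - {"slide": [4.2, 0.15, 0], "turn": [0, 0, 4], "hand": 25}

```text
clock: 13.55
eef_pos: [610.4, -43.1, 106.3]
tool_rot: [3.141, 0.001, -2.025]
force: [1.3, 1.5, 0.8]
width: 24.8
```

Call:
play_rows:
  targets:
    - {"slide": [4.2, 0.15, 0], "turn": [0, 0, 4], "hand": 25}
    - {"slide": [4.2, 0.15, 0], "turn": [0, 0, 4], "hand": 25}
    - {"slide": [4.2, 0.15, 0], "turn": [0, 0, 4], "hand": 25}

```text
clock: 13.92
eef_pos: [603.8, -53.8, 106.3]
tool_rot: [3.141, 0.001, -2.235]
force: [0.1, 0.8, -0.0]
width: 25.4
```

Call:
play_rows:
  targets:
    - {"slide": [4.2, 0.15, 0], "turn": [0, 0, 4], "hand": 25}
    - {"slide": [4.2, 0.15, 0], "turn": [0, 0, 4], "hand": 25}
    - {"slide": [4.2, 0.15, 0], "turn": [0, 0, 4], "hand": 25}

```text
clock: 14.3
eef_pos: [595.1, -62.9, 106.3]
tool_rot: [3.141, 0.001, -2.444]
force: [0.1, 1.1, 0.0]
width: 25.1
```

```bash
python3 - <<'E'
from h import *
s=read_state();print(s["qpos"],s["force"],s["torque"],s["eef_pos"])
E
```

```text
[-0.51024667  0.99443307  1.06741022  1.79267805 -1.02972046  1.03127059
 -1.46683779] [0.08005351 1.13877145 0.02567666] [ 0.11067332 -0.14766914  0.06270217] [595.07109145 -62.92373906 106.30105696]
```

Call:
play_rows:
  targets:
    - {"slide": [0, 0, 0], "turn": [0, 0, 0], "hand": 50}
    - {"slide": [0, 0, 0], "turn": [0, 0, 0], "hand": 50}
    - {"slide": [0, 0, -30], "turn": [0, 0, 0], "hand": 50}
    - {"slide": [0, 0, -30], "turn": [0, 0, -5], "hand": 50}
    - {"slide": [0, 0, 0], "turn": [0, 0, -10.5], "hand": 50}

```text
clock: 14.92
eef_pos: [596.1, -64.4, 168.5]
tool_rot: [-3.138, 0.001, -2.166]
force: [0.3, -0.0, -1.2]
width: 49.9
```

Call:
play_rows:
  targets:
    - {"slide": [0, 0, 0], "turn": [0, 0, -10.5], "hand": 50}
    - {"slide": [0, 0, 0], "turn": [0, 0, -10.5], "hand": 50}
    - {"slide": [0, 0, 0], "turn": [0, 0, -10.5], "hand": 50}
    - {"slide": [0, 0, 0], "turn": [0, 0, -10.5], "hand": 50}
    - {"slide": [0, 0, 0], "turn": [0, 0, -10.5], "hand": 50}

```text
clock: 15.55
eef_pos: [594.8, -63.5, 166.4]
tool_rot: [-3.141, 0.0, -1.249]
force: [0.3, 0.3, -1.4]
width: 50.2
```

Call:
play_rows:
  targets:
    - {"slide": [0, 0, 0], "turn": [0, 0, -10.5], "hand": 50}
    - {"slide": [0, 0, 0], "turn": [0, 0, -10.5], "hand": 50}
    - {"slide": [0, 0, 0], "turn": [0, 0, -10.5], "hand": 50}
    - {"slide": [0, 0, 0], "turn": [0, 0, -10.5], "hand": 50}
    - {"slide": [0, 0, 0], "turn": [0, 0, -10.5], "hand": 50}

```text
clock: 16.18
eef_pos: [594.8, -63.6, 166.4]
tool_rot: [-3.142, -0.0, -0.333]
force: [-0.2, 0.1, -0.8]
width: 49.9
```

Call:
play_rows:
  targets:
    - {"slide": [0, 0, 0], "turn": [0, 0, -10.5], "hand": 50}
    - {"slide": [0, 0, 0], "turn": [0, 0, -10.5], "hand": 50}
    - {"slide": [0, 0, 0], "turn": [0, 0, -10.5], "hand": 50}
    - {"slide": [0, 0, 0], "turn": [0, 0, -10.5], "hand": 50}
    - {"slide": [0, 0, 0], "turn": [0, 0, -10.5], "hand": 50}

```text
clock: 16.8
eef_pos: [594.8, -63.7, 166.4]
tool_rot: [3.142, 0.0, 0.583]
force: [-0.4, -1.0, 0.8]
width: 50.0
```

```bash
python3 - <<'E'
from h import *
s=read_state();print(s["qpos"],s["force"],s["tool_rot"],s["eef_pos"])
for n in("side","top"):
    im,d=get_image(n);cv2.imwrite(f"pics/{n}6.png",im)
a=cv2.imread("pics/side6.png");b=cv2.imread("pics/top6.png");cv2.imwrite("pics/6z.png",np.hstack([cv2.resize(a[90:250,170:330],None,fx=3,fy=3),cv2.resize(b[100:260,205:335],None,fx=3,fy=3)]))
E
```

```text
[-0.15437747  0.65441094  0.34482733  1.74002472 -0.2914723   0.79773503
  0.91274211] [-0.42771556 -1.04485842  0.81784585] [3.14152360e+00 3.12779662e-05 5.82985478e-01] [594.77331478 -63.71597662 166.38536138]
```

View pics/6z.png

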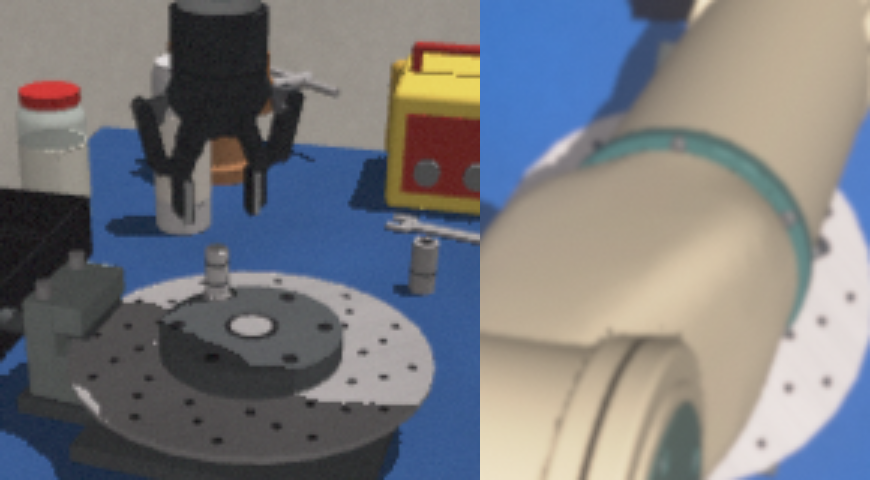

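Call:
play_rows:
  targets:
    - {"slide": [0, 0, 0], "turn": [0, 0, -7], "hand": 50}
    - {"slide": [0, 0, 30], "turn": [0, 0, 0], "hand": 50}
    - {"slide": [0, 0, 30], "turn": [0, 0, 0], "hand": 50}
    - {"slide": [0, 0, 0], "turn": [0, 0, 0], "hand": 30}
    - {"slide": [0, 0, 0], "turn": [0, 0, 0], "hand": 25}

```text
clock: 17.52
eef_pos: [595.5, -64.0, 107.1]
tool_rot: [3.141, -0.001, 0.697]
force: [-0.1, -0.1, 1.0]
width: 25.2
```

```bash
python3 - <<'E'
from h import *
s=read_state();print(s["qpos"],s["force"],s["tool_rot"],s["eef_pos"])
im,d=get_image("side");cv2.imwrite("pics/7z.png",cv2.resize(im[90:250,170:330],None,fx=3,fy=3))
E
```

```text
[-0.11167234  0.72966057  0.27729895  1.78028501 -0.29711688  0.6714934
  1.02909457] [-0.09730702 -0.12401662  0.96202699] [ 3.14052644e+00 -5.53356145e-04  6.96647938e-01] [595.45260727 -63.96917579 107.12914719]
```

View pics/7z.png

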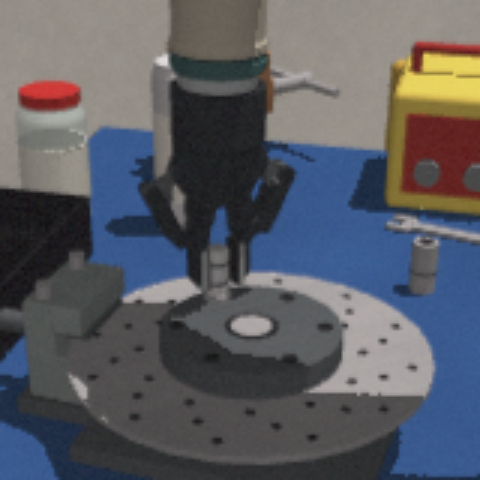

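Call:
play_rows:
  targets:
    - {"slide": [-4.2, -0.15, 0], "turn": [0, 0, 4], "hand": 25}
    - {"slide": [-4.2, -0.15, 0], "turn": [0, 0, 4], "hand": 25}
    - {"slide": [-4.2, -0.15, 0], "turn": [0, 0, 4], "hand": 25}

```text
clock: 17.95
eef_pos: [585.7, -70.7, 107.9]
tool_rot: [3.14, -0.003, 0.486]
force: [-0.3, 0.5, -0.8]
width: 25.2
```

Call:
play_rows:
  targets:
    - {"slide": [-4.2, -0.15, 0], "turn": [0, 0, 4], "hand": 25}
    - {"slide": [-4.2, -0.15, 0], "turn": [0, 0, 4], "hand": 25}
    - {"slide": [-4.2, -0.15, 0], "turn": [0, 0, 4], "hand": 25}

```text
clock: 18.32
eef_pos: [574.2, -75.5, 107.9]
tool_rot: [3.14, -0.004, 0.276]
force: [0.7, -0.2, 0.1]
width: 24.9
```

Call:
play_rows:
  targets:
    - {"slide": [-4.2, -0.15, 0], "turn": [0, 0, 4], "hand": 25}
    - {"slide": [-4.2, -0.15, 0], "turn": [0, 0, 4], "hand": 25}
    - {"slide": [-4.2, -0.15, 0], "turn": [0, 0, 4], "hand": 25}

```text
clock: 18.7
eef_pos: [561.8, -77.7, 107.9]
tool_rot: [3.141, -0.004, 0.067]
force: [0.5, -1.1, -0.8]
width: 24.6
```

Call:
play_rows:
  targets:
    - {"slide": [-4.2, -0.15, 0], "turn": [0, 0, 4], "hand": 25}
    - {"slide": [-4.2, -0.15, 0], "turn": [0, 0, 4], "hand": 25}
    - {"slide": [-4.2, -0.15, 0], "turn": [0, 0, 4], "hand": 25}

```text
clock: 19.08
eef_pos: [549.2, -77.3, 107.9]
tool_rot: [-3.141, -0.004, -0.142]
force: [0.7, 0.1, -1.0]
width: 25.1
```

Call:
play_rows:
  targets:
    - {"slide": [-4.2, -0.15, 0], "turn": [0, 0, 4], "hand": 25}
    - {"slide": [-4.2, -0.15, 0], "turn": [0, 0, 4], "hand": 25}
    - {"slide": [-4.2, -0.15, 0], "turn": [0, 0, 4], "hand": 25}

```text
clock: 19.45
eef_pos: [537.0, -74.2, 107.9]
tool_rot: [-3.14, -0.004, -0.352]
force: [0.6, -0.0, 0.0]
width: 25.0
```

Call:
play_rows:
  targets:
    - {"slide": [-4.2, -0.15, 0], "turn": [0, 0, 4], "hand": 25}
    - {"slide": [-4.2, -0.15, 0], "turn": [0, 0, 4], "hand": 25}
    - {"slide": [-4.2, -0.15, 0], "turn": [0, 0, 4], "hand": 25}

```text
clock: 19.82
eef_pos: [525.8, -68.7, 107.9]
tool_rot: [-3.14, -0.003, -0.561]
force: [1.2, -0.3, -0.8]
width: 25.0
```

Call:
play_rows:
  targets:
    - {"slide": [-4.2, -0.15, 0], "turn": [0, 0, 4], "hand": 25}
    - {"slide": [-4.2, -0.15, 0], "turn": [0, 0, 4], "hand": 25}
    - {"slide": [-4.2, -0.15, 0], "turn": [0, 0, 4], "hand": 25}

```text
clock: 20.2
eef_pos: [515.9, -60.9, 107.8]
tool_rot: [-3.139, -0.003, -0.771]
force: [1.2, -0.0, 0.5]
width: 25.2
```

Call:
play_rows:
  targets:
    - {"slide": [-4.2, -0.15, 0], "turn": [0, 0, 4], "hand": 25}
    - {"slide": [-4.2, -0.15, 0], "turn": [0, 0, 4], "hand": 25}

```text
clock: 20.45
eef_pos: [510.3, -54.7, 107.8]
tool_rot: [-3.138, -0.002, -0.91]
force: [1.2, -0.5, 0.5]
width: 25.3
```

Call:
play_rows:
  targets:
    - {"slide": [-4.2, -0.15, 0], "turn": [0, 0, 4], "hand": 25}
    - {"slide": [-4.2, -0.15, 0], "turn": [0, 0, 4], "hand": 25}

```text
clock: 20.7
eef_pos: [505.6, -47.7, 107.8]
tool_rot: [-3.138, -0.002, -1.05]
force: [0.4, -0.8, 0.9]
width: 24.7
```

Call:
play_rows:
  targets:
    - {"slide": [-4.2, -0.15, 0], "turn": [0, 0, 4], "hand": 25}
    - {"slide": [-4.2, -0.15, 0], "turn": [0, 0, 4], "hand": 25}

```text
clock: 20.95
eef_pos: [501.9, -40.1, 107.8]
tool_rot: [-3.138, -0.001, -1.19]
force: [1.4, -1.4, 0.8]
width: 24.8
```

Call:
play_rows:
  targets:
    - {"slide": [-4.2, -0.15, 0], "turn": [0, 0, 4], "hand": 25}
    - {"slide": [-4.2, -0.15, 0], "turn": [0, 0, 4], "hand": 25}

```text
clock: 21.2
eef_pos: [499.3, -32.0, 107.8]
tool_rot: [-3.138, -0.001, -1.329]
force: [0.4, -1.2, 0.3]
width: 25.3
```

Call:
play_rows:
  targets:
    - {"slide": [-4.2, -0.15, 0], "turn": [0, 0, 4], "hand": 25}
    - {"slide": [-4.2, -0.15, 0], "turn": [0, 0, 4], "hand": 25}
    - {"slide": [-4.2, -0.15, 0], "turn": [0, 0, 4], "hand": 25}
    - {"slide": [-4.2, -0.15, 0], "turn": [0, 0, 4], "hand": 25}

```text
clock: 21.7
eef_pos: [497.4, -15.3, 107.7]
tool_rot: [-3.138, 0.001, -1.608]
force: [1.1, -0.9, 0.7]
width: 25.1
```

Call:
play_rows:
  targets:
    - {"slide": [-4.2, -0.15, 0], "turn": [0, 0, 4], "hand": 25}
    - {"slide": [-4.2, -0.15, 0], "turn": [0, 0, 4], "hand": 25}
    - {"slide": [-4.2, -0.15, 0], "turn": [0, 0, 4], "hand": 25}

```text
clock: 22.08
eef_pos: [499.1, -2.8, 107.7]
tool_rot: [-3.139, 0.001, -1.818]
force: [0.0, -1.2, 0.2]
width: 25.3
```

```bash
python3 - <<'E'
from h import *
s=read_state();print(s["qpos"],s["force"],s["tool_rot"],s["eef_pos"])
for n in("side","top"):
    im,d=get_image(n);cv2.imwrite(f"pics/{n}8.png",im)
a=cv2.imread("pics/side8.png");b=cv2.imread("pics/top8.png");cv2.imwrite("pics/8z.png",np.hstack([cv2.resize(a[90:250,170:330],None,fx=3,fy=3),cv2.resize(b[100:260,205:335],None,fx=3,fy=3)]))
E
```

```text
[-0.62177919  0.82154805  0.93824435  2.0644635  -0.98581483  0.78851491
 -0.87642307] [ 0.04728667 -1.22237236  0.2324009 ] [-3.13867135e+00  1.39106180e-03 -1.81761561e+00] [499.08310258  -2.75986937 107.67109245]
```

View pics/8z.png

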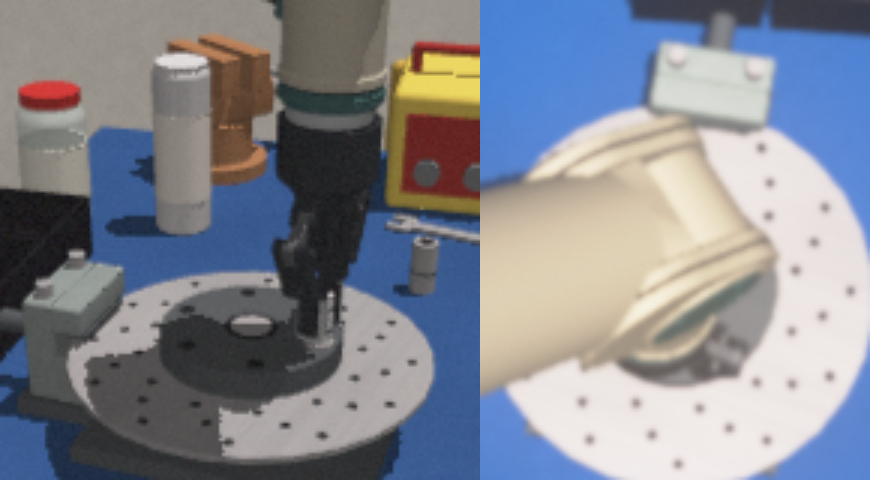

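Call:
play_rows:
  targets:
    - {"slide": [0, 0, 0], "turn": [0, 0, 0], "hand": 55}
    - {"slide": [0, 0, 0], "turn": [0, 0, 0], "hand": 55}
    - {"slide": [0, 0, 0], "turn": [0, 0, -10.5], "hand": 55}
    - {"slide": [0, 0, 0], "turn": [0, 0, -10.5], "hand": 55}
    - {"slide": [0, 0, 0], "turn": [0, 0, -10.5], "hand": 55}

```text
clock: 22.8
eef_pos: [497.8, -3.0, 106.4]
tool_rot: [-3.141, 0.0, -1.259]
force: [-0.5, 0.2, -0.5]
width: 54.8
```

Call:
play_rows:
  targets:
    - {"slide": [0, 0, 0], "turn": [0, 0, -10.5], "hand": 55}
    - {"slide": [0, 0, 0], "turn": [0, 0, -10.5], "hand": 55}
    - {"slide": [0, 0, 0], "turn": [0, 0, -10.5], "hand": 55}
    - {"slide": [0, 0, 0], "turn": [0, 0, -10.5], "hand": 55}
    - {"slide": [0, 0, 0], "turn": [0, 0, -10.5], "hand": 55}

```text
clock: 23.42
eef_pos: [497.8, -3.2, 106.5]
tool_rot: [-3.141, -0.0, -0.343]
force: [0.4, 0.5, -0.5]
width: 54.8
```

Call:
play_rows:
  targets:
    - {"slide": [0, 0, 0], "turn": [0, 0, -10.5], "hand": 55}
    - {"slide": [0, 0, 0], "turn": [0, 0, -10.5], "hand": 55}
    - {"slide": [0, 0, 0], "turn": [0, 0, -10.5], "hand": 55}
    - {"slide": [0, 0, 0], "turn": [0, 0, -10.5], "hand": 55}
    - {"slide": [0, 0, 0], "turn": [0, 0, -10.5], "hand": 55}

```text
clock: 24.05
eef_pos: [497.8, -3.3, 106.5]
tool_rot: [3.141, -0.0, 0.573]
force: [-0.1, 0.1, -0.2]
width: 54.6
```

Call:
play_rows:
  targets:
    - {"slide": [0, 0, 0], "turn": [0, 0, -10.5], "hand": 55}
    - {"slide": [0, 0, 0], "turn": [0, 0, -10.5], "hand": 55}
    - {"slide": [0, 0, 0], "turn": [0, 0, -10.5], "hand": 55}
    - {"slide": [0, 0, 0], "turn": [0, 0, -10.5], "hand": 40}
    - {"slide": [0, 0, 0], "turn": [0, 0, -1.5], "hand": 28}

```text
clock: 24.68
eef_pos: [497.8, -3.4, 106.5]
tool_rot: [3.141, -0.0, 1.325]
force: [-0.2, -0.1, -1.0]
width: 28.2
```

Call:
play_rows:
  targets:
    - {"slide": [0, 0, 0], "turn": [0, 0, 0], "hand": 24}
    - {"slide": [0, 0, 0], "turn": [0, 0, 0], "hand": 24}

```text
clock: 24.92
eef_pos: [497.7, -3.0, 106.3]
tool_rot: [-3.142, 0.0, 1.325]
force: [-0.7, 1.1, -0.7]
width: 24.1
```

```bash
python3 - <<'E'
from h import *
s=read_state();print(s["qpos"],s["force"],s["tool_rot"],s["eef_pos"])
E
```

```text
[-0.11323633  0.6117274   0.09216205  2.05239955 -0.11379705  0.48221627
  1.38787436] [-0.73860398  1.11566371 -0.71284712] [-3.14155922e+00  2.11385361e-04  1.32467210e+00] [497.71405579  -2.98978328 106.29911344]
```

Call:
play_rows:
  targets:
    - {"slide": [4.2, 0.15, 0], "turn": [0, 0, 4], "hand": 24}
    - {"slide": [4.2, 0.15, 0], "turn": [0, 0, 4], "hand": 24}
    - {"slide": [4.2, 0.15, 0], "turn": [0, 0, 4], "hand": 24}

```text
clock: 25.3
eef_pos: [502.0, 8.7, 106.3]
tool_rot: [3.142, 0.001, 1.113]
force: [-0.0, -0.6, -0.1]
width: 23.9
```

Call:
play_rows:
  targets:
    - {"slide": [4.2, 0.15, 0], "turn": [0, 0, 4], "hand": 24}
    - {"slide": [4.2, 0.15, 0], "turn": [0, 0, 4], "hand": 24}

```text
clock: 25.55
eef_pos: [506.1, 16.0, 106.3]
tool_rot: [-3.142, 0.001, 0.974]
force: [-0.2, -0.6, 0.7]
width: 24.2
```

Call:
play_rows:
  targets:
    - {"slide": [4.2, 0.15, 0], "turn": [0, 0, 4], "hand": 24}
    - {"slide": [4.2, 0.15, 0], "turn": [0, 0, 4], "hand": 24}

```text
clock: 25.8
eef_pos: [511.2, 22.7, 106.3]
tool_rot: [-3.142, 0.001, 0.834]
force: [-0.0, -0.9, 1.0]
width: 24.2
```

Call:
play_rows:
  targets:
    - {"slide": [4.2, 0.15, 0], "turn": [0, 0, 4], "hand": 24}
    - {"slide": [4.2, 0.15, 0], "turn": [0, 0, 4], "hand": 24}

```text
clock: 26.05
eef_pos: [517.3, 28.6, 106.3]
tool_rot: [-3.142, 0.001, 0.695]
force: [-0.7, -0.7, 0.3]
width: 23.9
```

Call:
play_rows:
  targets:
    - {"slide": [4.2, 0.15, 0], "turn": [0, 0, 4], "hand": 24}
    - {"slide": [4.2, 0.15, 0], "turn": [0, 0, 4], "hand": 24}

```text
clock: 26.3
eef_pos: [524.0, 33.6, 106.2]
tool_rot: [-3.142, 0.001, 0.555]
force: [-0.9, -0.2, 0.6]
width: 24.3
```

Call:
play_rows:
  targets:
    - {"slide": [4.2, 0.15, 0], "turn": [0, 0, 4], "hand": 24}
    - {"slide": [4.2, 0.15, 0], "turn": [0, 0, 4], "hand": 24}

```text
clock: 26.55
eef_pos: [531.4, 37.5, 106.2]
tool_rot: [-3.142, 0.001, 0.415]
force: [-0.9, -0.1, 0.6]
width: 23.9
```

Call:
play_rows:
  targets:
    - {"slide": [4.2, 0.15, 0], "turn": [0, 0, 4], "hand": 22}
    - {"slide": [4.2, 0.15, 0], "turn": [0, 0, 4], "hand": 22}

```text
clock: 26.8
eef_pos: [539.2, 40.5, 106.2]
tool_rot: [-3.141, 0.001, 0.276]
force: [-1.5, -0.5, 1.0]
width: 22.0
```

Call:
play_rows:
  targets:
    - {"slide": [4.2, 0.15, 0], "turn": [0, 0, 4], "hand": 22}
    - {"slide": [4.2, 0.15, 0], "turn": [0, 0, 4], "hand": 22}

```text
clock: 27.05
eef_pos: [547.4, 42.4, 106.2]
tool_rot: [-3.141, 0.001, 0.136]
force: [-0.9, 0.3, 0.6]
width: 22.0
```

Call:
play_rows:
  targets:
    - {"slide": [4.2, 0.15, 0], "turn": [0, 0, 4], "hand": 22}
    - {"slide": [4.2, 0.15, 0], "turn": [0, 0, 4], "hand": 22}

```text
clock: 27.3
eef_pos: [555.8, 43.0, 106.2]
tool_rot: [-3.142, 0.001, -0.003]
force: [-1.2, -0.3, 0.3]
width: 21.7
```

Call:
play_rows:
  targets:
    - {"slide": [4.2, 0.15, 0], "turn": [0, 0, 4], "hand": 22}
    - {"slide": [4.2, 0.15, 0], "turn": [0, 0, 4], "hand": 22}

```text
clock: 27.55
eef_pos: [564.2, 42.5, 106.2]
tool_rot: [-3.141, 0.001, -0.143]
force: [-0.5, 0.1, 0.3]
width: 22.3
```

Call:
play_rows:
  targets:
    - {"slide": [4.2, 0.15, 0], "turn": [0, 0, 4], "hand": 22}
    - {"slide": [4.2, 0.15, 0], "turn": [0, 0, 4], "hand": 22}

```text
clock: 27.8
eef_pos: [572.4, 40.9, 106.1]
tool_rot: [-3.142, 0.001, -0.282]
force: [-1.4, 0.2, 1.4]
width: 22.2
```

Call:
play_rows:
  targets:
    - {"slide": [4.2, 0.15, 0], "turn": [0, 0, 4], "hand": 22}
    - {"slide": [4.2, 0.15, 0], "turn": [0, 0, 4], "hand": 22}

```text
clock: 28.05
eef_pos: [580.3, 38.1, 106.2]
tool_rot: [-3.141, 0.001, -0.422]
force: [-0.9, -0.6, -0.1]
width: 22.0
```

Call:
play_rows:
  targets:
    - {"slide": [4.2, 0.15, 0], "turn": [0, 0, 4], "hand": 22}
    - {"slide": [4.2, 0.15, 0], "turn": [0, 0, 4], "hand": 22}

```text
clock: 28.3
eef_pos: [587.8, 34.2, 106.2]
tool_rot: [-3.142, 0.001, -0.561]
force: [-1.1, 0.1, 0.9]
width: 22.1
```

Call:
play_rows:
  targets:
    - {"slide": [4.2, 0.15, 0], "turn": [0, 0, 4], "hand": 22}
    - {"slide": [4.2, 0.15, 0], "turn": [0, 0, 4], "hand": 22}

```text
clock: 28.55
eef_pos: [594.6, 29.4, 106.1]
tool_rot: [-3.142, 0.001, -0.701]
force: [-1.2, 1.0, 1.7]
width: 22.1
```

Call:
play_rows:
  targets:
    - {"slide": [4.2, 0.15, 0], "turn": [0, 0, 4], "hand": 22}
    - {"slide": [4.2, 0.15, 0], "turn": [0, 0, 4], "hand": 22}

```text
clock: 28.8
eef_pos: [600.8, 23.6, 106.2]
tool_rot: [-3.141, 0.001, -0.84]
force: [-1.0, 1.0, 0.4]
width: 22.1
```

Call:
play_rows:
  targets:
    - {"slide": [4.2, 0.15, 0], "turn": [0, 0, 4], "hand": 22}
    - {"slide": [4.2, 0.15, 0], "turn": [0, 0, 4], "hand": 22}

```text
clock: 29.05
eef_pos: [606.0, 17.0, 106.2]
tool_rot: [-3.142, 0.001, -0.98]
force: [-0.7, 0.6, 0.7]
width: 22.2
```

Call:
play_rows:
  targets:
    - {"slide": [4.2, 0.15, 0], "turn": [0, 0, 4], "hand": 22}
    - {"slide": [4.2, 0.15, 0], "turn": [0, 0, 4], "hand": 22}

```text
clock: 29.3
eef_pos: [610.1, 10.0, 106.2]
tool_rot: [3.142, 0.002, -1.119]
force: [-1.0, 2.2, 2.5]
width: 22.1
```

Call:
play_rows:
  targets:
    - {"slide": [4.2, 0.15, 0], "turn": [0, 0, 4], "hand": 22}
    - {"slide": [4.2, 0.15, 0], "turn": [0, 0, 4], "hand": 22}

```text
clock: 29.55
eef_pos: [612.2, 6.9, 106.0]
tool_rot: [3.141, 0.01, -1.257]
force: [-1.3, 5.3, 4.1]
width: 22.1
```

Call:
play_rows:
  targets:
    - {"slide": [4.2, 0.15, 0], "turn": [0, 0, 4], "hand": 22}

```text
clock: 29.68
eef_pos: [614.5, -0.3, 106.2]
tool_rot: [-3.141, 0.003, -1.327]
force: [-0.9, 0.7, -0.2]
width: 22.1
```

Call:
play_rows:
  targets:
    - {"slide": [4.2, 0.15, 0], "turn": [0, 0, 4], "hand": 22}

```text
clock: 29.8
eef_pos: [615.6, -5.9, 106.2]
tool_rot: [-3.141, 0.001, -1.398]
force: [0.4, 0.4, 0.3]
width: 22.2
```

Call:
play_rows:
  targets:
    - {"slide": [4.2, 0.15, 0], "turn": [0, 0, 4], "hand": 22}

```text
clock: 29.92
eef_pos: [616.1, -10.3, 106.2]
tool_rot: [-3.142, 0.001, -1.468]
force: [1.5, 1.2, 0.4]
width: 22.1
```

Call:
play_rows:
  targets:
    - {"slide": [4.2, 0.15, 0], "turn": [0, 0, 4], "hand": 22}

```text
clock: 30.05
eef_pos: [616.5, -14.5, 106.2]
tool_rot: [-3.142, 0.001, -1.538]
force: [0.7, 0.8, 0.4]
width: 22.3
```

Call:
play_rows:
  targets:
    - {"slide": [4.2, 0.15, 0], "turn": [0, 0, 4], "hand": 22}

```text
clock: 30.18
eef_pos: [616.5, -18.7, 106.2]
tool_rot: [-3.142, 0.001, -1.608]
force: [0.7, 1.2, -0.5]
width: 21.8
```

Call:
play_rows:
  targets:
    - {"slide": [4.2, 0.15, 0], "turn": [0, 0, 4], "hand": 22}
    - {"slide": [4.2, 0.15, 0], "turn": [0, 0, 4], "hand": 22}

```text
clock: 30.42
eef_pos: [615.7, -27.0, 106.2]
tool_rot: [-3.142, 0.001, -1.748]
force: [0.4, 1.1, 0.1]
width: 21.9
```

```bash
python3 - <<'E'
from h import *
s=read_state();print(s["qpos"],s["force"],s["tool_rot"],s["eef_pos"])
E
```

```text
[-0.51080465  0.94481182  0.9376268   1.73978657 -0.92163006  0.96335805
 -0.94004309] [0.37480371 1.05573003 0.14660506] [-3.14151060e+00  1.04584432e-03 -1.74767194e+00] [615.66904856 -27.04875278 106.18109939]
```

Call:
play_rows:
  targets:
    - {"slide": [-4.2, 0.15, 0], "turn": [0, 0, -4], "hand": 22}
    - {"slide": [-4.2, 0.15, 0], "turn": [0, 0, -4], "hand": 22}
    - {"slide": [-4.2, 0.15, 0], "turn": [0, 0, -4], "hand": 22}
    - {"slide": [-2.1, 0.04, 0], "turn": [0, 0, -2], "hand": 22}
    - {"slide": [-2.1, 0.04, 0], "turn": [0, 0, -2], "hand": 22}

```text
clock: 31.05
eef_pos: [616.0, -11.4, 106.2]
tool_rot: [3.142, -0.001, -1.465]
force: [0.2, -1.1, -1.5]
width: 22.5
```

Call:
play_rows:
  targets:
    - {"slide": [-2.1, 0.04, 0], "turn": [0, 0, -2], "hand": 22}

```text
clock: 31.18
eef_pos: [615.7, -9.4, 106.2]
tool_rot: [3.141, -0.0, -1.43]
force: [0.8, -1.9, -0.9]
width: 22.1
```

Call:
play_rows:
  targets:
    - {"slide": [-2.1, 0.04, 0], "turn": [0, 0, -2], "hand": 22}

```text
clock: 31.3
eef_pos: [615.4, -7.8, 106.2]
tool_rot: [3.142, -0.001, -1.395]
force: [0.1, -3.5, -2.5]
width: 21.9
```

Call:
play_rows:
  targets:
    - {"slide": [-2.1, 0.04, 0], "turn": [0, 0, -2], "hand": 22}

```text
clock: 31.42
eef_pos: [615.2, -7.2, 106.3]
tool_rot: [-3.141, -0.004, -1.361]
force: [1.8, -7.0, -4.0]
width: 22.1
```

Call:
play_rows:
  targets:
    - {"slide": [-2.1, 0.04, 0], "turn": [0, 0, -2], "hand": 22}

```text
clock: 31.55
eef_pos: [615.0, -6.4, 106.3]
tool_rot: [-3.141, -0.006, -1.326]
force: [3.0, -10.1, -5.8]
width: 21.8
```

Call:
play_rows:
  targets:
    - {"slide": [-2.1, 0.04, 0], "turn": [0, 0, -2], "hand": 22}

```text
clock: 31.68
eef_pos: [614.8, -6.0, 106.4]
tool_rot: [-3.141, -0.009, -1.292]
force: [4.1, -10.9, -7.5]
width: 21.9
```

Call:
play_rows:
  targets:
    - {"slide": [-2.1, 0.04, 0], "turn": [0, 0, -2], "hand": 22}

```text
clock: 31.8
eef_pos: [613.9, -3.1, 106.3]
tool_rot: [-3.142, -0.006, -1.258]
force: [1.8, -4.2, -2.6]
width: 22.1
```

Call:
play_rows:
  targets:
    - {"slide": [-2.1, 0.04, 0], "turn": [0, 0, -2], "hand": 22}

```text
clock: 31.92
eef_pos: [612.7, 2.4, 106.3]
tool_rot: [3.142, -0.0, -1.221]
force: [-0.2, -0.8, -0.4]
width: 22.2
```

Call:
play_rows:
  targets:
    - {"slide": [-2.1, 0.04, 0], "turn": [0, 0, -2], "hand": 22}

```text
clock: 32.05
eef_pos: [611.8, 5.8, 106.3]
tool_rot: [-3.141, 0.001, -1.184]
force: [0.2, -1.1, -0.9]
width: 21.7
```

Call:
play_rows:
  targets:
    - {"slide": [-2.1, 0.04, 0], "turn": [0, 0, -2], "hand": 22}

```text
clock: 32.17
eef_pos: [611.0, 7.8, 106.3]
tool_rot: [-3.141, 0.001, -1.149]
force: [-0.6, -1.0, -0.9]
width: 21.8
```

Call:
play_rows:
  targets:
    - {"slide": [-2.1, 0.04, 0], "turn": [0, 0, -2], "hand": 22}

```text
clock: 32.3
eef_pos: [610.1, 9.4, 106.3]
tool_rot: [-3.141, 0.001, -1.114]
force: [-0.1, -0.2, -0.4]
width: 22.2
```

Call:
play_rows:
  targets:
    - {"slide": [-2.1, 0.04, 0], "turn": [0, 0, -2], "hand": 22}

```text
clock: 32.42
eef_pos: [609.2, 11.1, 106.3]
tool_rot: [-3.142, 0.0, -1.08]
force: [-0.1, -0.2, -0.0]
width: 22.2
```

Call:
play_rows:
  targets:
    - {"slide": [-2.1, 0.04, 0], "turn": [0, 0, -2], "hand": 22}

```text
clock: 32.55
eef_pos: [608.2, 12.6, 106.3]
tool_rot: [-3.142, -0.0, -1.045]
force: [1.0, -1.4, -1.6]
width: 21.9
```

Call:
play_rows:
  targets:
    - {"slide": [1.57, 0.02, 0], "turn": [0, 0, 1.5], "hand": 22}
    - {"slide": [1.57, 0.02, 0], "turn": [0, 0, 1.5], "hand": 22}

```text
clock: 32.8
eef_pos: [609.5, 10.5, 106.3]
tool_rot: [-3.142, 0.002, -1.101]
force: [-1.0, 2.5, 2.2]
width: 22.2
```

Call:
play_rows:
  targets:
    - {"slide": [1.57, 0.02, 0], "turn": [0, 0, 1.5], "hand": 22}

```text
clock: 32.92
eef_pos: [609.8, 10.0, 106.3]
tool_rot: [3.141, 0.003, -1.127]
force: [-3.2, 5.7, 4.8]
width: 22.1
```

Call:
play_rows:
  targets:
    - {"slide": [1.57, 0.02, 0], "turn": [0, 0, 1.5], "hand": 22}

```text
clock: 33.05
eef_pos: [610.2, 9.7, 106.2]
tool_rot: [3.141, 0.005, -1.153]
force: [-3.3, 6.2, 5.8]
width: 22.0
```

Call:
play_rows:
  targets:
    - {"slide": [1.57, 0.02, 0], "turn": [0, 0, 1.5], "hand": 22}

```text
clock: 33.17
eef_pos: [610.6, 9.1, 106.2]
tool_rot: [3.141, 0.007, -1.178]
force: [-4.2, 8.2, 6.6]
width: 22.2
```

Call:
play_rows:
  targets:
    - {"slide": [1.57, 0.02, 0], "turn": [0, 0, 1.5], "hand": 22}

```text
clock: 33.3
eef_pos: [610.9, 9.1, 106.2]
tool_rot: [3.141, 0.009, -1.204]
force: [-5.0, 10.5, 8.3]
width: 21.7
```

Call:
play_rows:
  targets:
    - {"slide": [1.57, 0.02, 0], "turn": [0, 0, 1.5], "hand": 22}

```text
clock: 33.42
eef_pos: [611.5, 8.2, 106.2]
tool_rot: [3.141, 0.01, -1.229]
force: [-4.0, 10.4, 8.2]
width: 22.3
```

Call:
play_rows:
  targets:
    - {"slide": [1.57, 0.02, 0], "turn": [0, 0, 1.5], "hand": 22}

```text
clock: 33.55
eef_pos: [612.0, 7.5, 106.2]
tool_rot: [3.141, 0.011, -1.255]
force: [-4.4, 13.2, 7.7]
width: 22.0
```

Call:
play_rows:
  targets:
    - {"slide": [1.57, 0.02, 0], "turn": [0, 0, 1.5], "hand": 22}

```text
clock: 33.67
eef_pos: [612.3, 7.4, 106.1]
tool_rot: [3.141, 0.014, -1.281]
force: [-5.3, 15.6, 10.3]
width: 22.3
```

Call:
play_rows:
  targets:
    - {"slide": [1.57, 0.02, 0], "turn": [0, 0, 1.5], "hand": 22}

```text
clock: 33.8
eef_pos: [612.6, 7.4, 106.1]
tool_rot: [3.14, 0.016, -1.306]
force: [-5.3, 18.5, 10.8]
width: 22.0
```

```bash
python3 - <<'E'
from h import *
s=read_state();print(s["qpos"],s["force"],s["torque"],s["tool_rot"],s["eef_pos"])
for n in("side","top"):
    im,d=get_image(n);cv2.imwrite(f"pics/{n}9.png",im)
a=cv2.imread("pics/side9.png");b=cv2.imread("pics/top9.png");cv2.imwrite("pics/9z.png",np.hstack([cv2.resize(a[100:230,175:285],None,fx=4,fy=4),cv2.resize(b[95:225,225:315],None,fx=4,fy=4)]))
s=read_state();print(s["clock"],s["force"],s["tool_rot"],s["eef_pos"])
E
```

```text
[-0.51577424  0.89651395  0.83366143  1.74355039 -0.84434574  0.90994306
 -0.61008531] [-5.292816   18.51602636 10.82936066] [ 3.85067101  1.21690631 -0.1041174 ] [ 3.14037735  0.01593785 -1.30605888] [612.62204402   7.38240199 106.11213667]
33.9 [-5.61313553 16.4945881   9.41633193] [ 3.14062544  0.01566698 -1.30544084] [612.78232746   7.45641884 106.12188772]
```

View pics/9z.png

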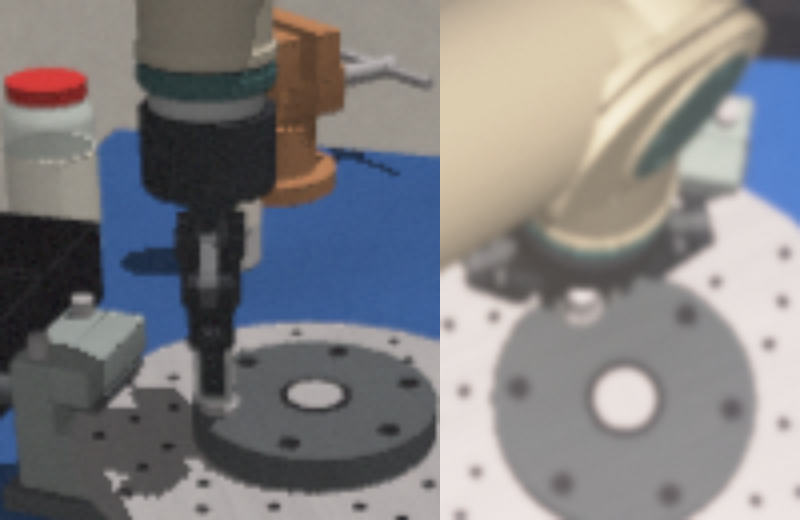

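Call:
play_rows:
  targets:
    - {"slide": [1.0, 0, 0], "turn": [0, 0, 0], "hand": 22}

```text
clock: 34.02
eef_pos: [612.9, 7.4, 106.1]
tool_rot: [3.141, 0.017, -1.305]
force: [-6.1, 19.7, 12.0]
width: 21.8
```

Call:
play_rows:
  targets:
    - {"slide": [1.0, 0, 0], "turn": [0, 0, 0], "hand": 22}

```text
clock: 34.15
eef_pos: [613.8, 5.3, 106.1]
tool_rot: [3.141, 0.014, -1.304]
force: [-0.7, 6.6, 4.3]
width: 21.9
```

Call:
play_rows:
  targets:
    - {"slide": [1.0, 0, 0], "turn": [0, 0, 0], "hand": 22}

```text
clock: 34.28
eef_pos: [615.4, -3.1, 106.4]
tool_rot: [-3.141, 0.001, -1.308]
force: [0.6, 0.3, -0.2]
width: 21.9
```

Call:
play_rows:
  targets:
    - {"slide": [0, 0, 0], "turn": [0, 0, 0], "hand": 22}

```text
clock: 34.4
eef_pos: [615.2, -6.2, 106.4]
tool_rot: [-3.141, -0.002, -1.31]
force: [-0.1, -0.3, -0.5]
width: 22.0
```

Call:
play_rows:
  targets:
    - {"slide": [0, 0, 0], "turn": [0, 0, 0], "hand": 22}

```text
clock: 34.52
eef_pos: [615.3, -6.8, 106.4]
tool_rot: [-3.142, -0.003, -1.311]
force: [-0.1, -1.9, -0.2]
width: 22.3
```

Call:
play_rows:
  targets:
    - {"slide": [-1.5, 0, 0], "turn": [0, 0, 0], "hand": 22}

```text
clock: 34.65
eef_pos: [615.2, -6.6, 106.5]
tool_rot: [-3.141, -0.005, -1.311]
force: [1.8, -7.1, -3.1]
width: 21.8
```

Call:
play_rows:
  targets:
    - {"slide": [-1.5, 0, 0], "turn": [0, 0, 0], "hand": 22}

```text
clock: 34.78
eef_pos: [615.1, -6.5, 106.5]
tool_rot: [-3.141, -0.007, -1.312]
force: [2.9, -8.9, -4.7]
width: 22.1
```

Call:
play_rows:
  targets:
    - {"slide": [-1.0, 0, 0], "turn": [0, 0, 0], "hand": 22}

```text
clock: 34.9
eef_pos: [614.9, -6.4, 106.5]
tool_rot: [-3.141, -0.009, -1.312]
force: [3.2, -10.9, -4.5]
width: 22.0
```

Call:
play_rows:
  targets:
    - {"slide": [-1.0, 0, 0], "turn": [0, 0, 0], "hand": 22}

```text
clock: 35.02
eef_pos: [614.8, -6.2, 106.5]
tool_rot: [-3.141, -0.01, -1.313]
force: [3.7, -11.0, -5.0]
width: 22.0
```

Call:
play_rows:
  targets:
    - {"slide": [7, 0, 0], "turn": [0, 0, 0], "hand": 22}
    - {"slide": [0, 0, 0], "turn": [0, 0, 0], "hand": 22}

```text
clock: 35.28
eef_pos: [615.4, -6.9, 106.1]
tool_rot: [3.141, 0.001, -1.31]
force: [-1.1, 0.4, -0.2]
width: 22.2
```

Call:
play_rows:
  targets:
    - {"slide": [1, 0, 0], "turn": [0, 0, 0], "hand": 22}

```text
clock: 35.4
eef_pos: [615.6, -6.8, 106.1]
tool_rot: [3.141, 0.001, -1.308]
force: [0.1, 0.3, -0.3]
width: 22.4
```

Call:
play_rows:
  targets:
    - {"slide": [1, 0, 0], "turn": [0, 0, 0], "hand": 22}

```text
clock: 35.52
eef_pos: [616.0, -8.1, 106.3]
tool_rot: [3.142, 0.001, -1.308]
force: [-1.5, -0.1, -1.0]
width: 22.1
```

Call:
play_rows:
  targets:
    - {"slide": [1, 0, 0], "turn": [0, 0, 0], "hand": 22}

```text
clock: 35.65
eef_pos: [616.1, -8.3, 106.2]
tool_rot: [3.141, 0.002, -1.308]
force: [-0.8, 4.1, 1.0]
width: 21.9
```

Call:
play_rows:
  targets:
    - {"slide": [1, 0, 0], "turn": [0, 0, 0], "hand": 22}

```text
clock: 35.78
eef_pos: [616.1, -8.4, 106.2]
tool_rot: [3.141, 0.004, -1.308]
force: [-1.6, 7.1, 3.0]
width: 21.9
```

Call:
play_rows:
  targets:
    - {"slide": [1, 0, 0], "turn": [0, 0, 0], "hand": 22}

```text
clock: 35.9
eef_pos: [616.5, -9.2, 106.2]
tool_rot: [3.141, 0.004, -1.307]
force: [-1.6, 4.7, 1.1]
width: 21.8
```

Call:
play_rows:
  targets:
    - {"slide": [1, 0, 0], "turn": [0, 0, 0], "hand": 22}

```text
clock: 36.02
eef_pos: [617.3, -12.7, 106.3]
tool_rot: [-3.141, -0.001, -1.309]
force: [-0.9, -0.3, 0.3]
width: 22.1
```

Call:
play_rows:
  targets:
    - {"slide": [1, 0, 0], "turn": [0, 0, 0], "hand": 22}

```text
clock: 36.15
eef_pos: [617.5, -14.4, 106.3]
tool_rot: [-3.142, -0.001, -1.31]
force: [0.2, 1.3, 0.5]
width: 21.5
```

Call:
play_rows:
  targets:
    - {"slide": [-2, 0, 0], "turn": [0, 0, 0], "hand": 22}
    - {"slide": [-2, 0, 0], "turn": [0, 0, 0], "hand": 22}
    - {"slide": [-2, 0, 0], "turn": [0, 0, 0], "hand": 22}
    - {"slide": [-2, 0, 0], "turn": [0, 0, 0], "hand": 22}
    - {"slide": [-2, 0, 0], "turn": [0, 0, 0], "hand": 22}

```text
clock: 36.78
eef_pos: [615.4, -6.8, 106.5]
tool_rot: [-3.141, -0.005, -1.311]
force: [3.0, -8.5, -3.6]
width: 22.0
```

Call:
play_rows:
  targets:
    - {"slide": [-2, 0, 0], "turn": [0, 0, 0], "hand": 22}

```text
clock: 36.9
eef_pos: [615.0, -6.2, 106.5]
tool_rot: [-3.141, -0.007, -1.311]
force: [3.0, -11.1, -4.9]
width: 22.1
```

Call:
play_rows:
  targets:
    - {"slide": [-2, 0, 0], "turn": [0, 0, 0], "hand": 22}

```text
clock: 37.02
eef_pos: [614.7, -5.6, 106.5]
tool_rot: [-3.141, -0.01, -1.312]
force: [3.4, -10.8, -6.9]
width: 21.6
```

Call:
play_rows:
  targets:
    - {"slide": [-1.5, 0, 0], "turn": [0, 0, 0], "hand": 22}

```text
clock: 37.15
eef_pos: [613.5, -0.8, 106.4]
tool_rot: [3.142, -0.003, -1.311]
force: [0.3, -1.7, 0.4]
width: 21.8
```

Call:
play_rows:
  targets:
    - {"slide": [0, 0, 0], "turn": [0, 0, 0], "hand": 22}

```text
clock: 37.28
eef_pos: [613.1, 2.2, 106.2]
tool_rot: [3.141, 0.001, -1.309]
force: [0.9, 0.5, -0.9]
width: 22.1
```

Call:
play_rows:
  targets:
    - {"slide": [0, 0, 0], "turn": [0, 0, 0], "hand": 22}

```text
clock: 37.4
eef_pos: [613.1, 2.7, 106.1]
tool_rot: [3.141, 0.002, -1.308]
force: [-0.4, -0.1, -0.5]
width: 21.9
```

Call:
play_rows:
  targets:
    - {"slide": [1, 0, 0], "turn": [0, 0, 0], "hand": 22}

```text
clock: 37.52
eef_pos: [613.4, 1.6, 106.2]
tool_rot: [3.141, 0.002, -1.308]
force: [-1.8, 4.1, -0.4]
width: 22.2
```

Call:
play_rows:
  targets:
    - {"slide": [1, 0, 0], "turn": [0, 0, 0], "hand": 22}

```text
clock: 37.65
eef_pos: [613.3, 1.9, 106.1]
tool_rot: [3.141, 0.004, -1.308]
force: [-2.1, 6.3, 2.5]
width: 22.0
```

Call:
play_rows:
  targets:
    - {"slide": [1, 0, 0], "turn": [0, 0, 0], "hand": 22}

```text
clock: 37.78
eef_pos: [613.3, 2.0, 106.1]
tool_rot: [3.141, 0.006, -1.307]
force: [-2.3, 7.1, 4.4]
width: 22.1
```

Call:
play_rows:
  targets:
    - {"slide": [1, 0, 0], "turn": [0, 0, 0], "hand": 22}

```text
clock: 37.9
eef_pos: [613.5, 2.0, 106.1]
tool_rot: [3.141, 0.008, -1.307]
force: [-3.4, 9.0, 4.4]
width: 21.6
```

Call:
play_rows:
  targets:
    - {"slide": [1.5, 0, 0], "turn": [0, 0, 0], "hand": 22}

```text
clock: 38.02
eef_pos: [613.6, 2.0, 106.0]
tool_rot: [3.141, 0.01, -1.306]
force: [-3.3, 11.8, 6.8]
width: 22.2
```

Call:
play_rows:
  targets:
    - {"slide": [1.5, 0, 0], "turn": [0, 0, 0], "hand": 22}

```text
clock: 38.15
eef_pos: [613.7, 1.9, 106.0]
tool_rot: [3.14, 0.013, -1.305]
force: [-4.1, 14.1, 8.1]
width: 22.0
```

Call:
play_rows:
  targets:
    - {"slide": [1.5, 0, 0], "turn": [0, 0, 0], "hand": 22}

```text
clock: 38.28
eef_pos: [613.9, 1.9, 106.0]
tool_rot: [3.14, 0.015, -1.304]
force: [-4.9, 16.2, 9.0]
width: 22.1
```

Call:
play_rows:
  targets:
    - {"slide": [-4, 0, 0], "turn": [0, 0, 0], "hand": 22}
    - {"slide": [-3, 0, 0], "turn": [0, 0, 0], "hand": 22}
    - {"slide": [0, 0, 0], "turn": [0, 0, 0], "hand": 22}

```text
clock: 38.65
eef_pos: [613.4, 2.0, 106.2]
tool_rot: [3.141, 0.003, -1.308]
force: [-1.7, 6.1, 1.7]
width: 22.3
```

Call:
play_rows:
  targets:
    - {"slide": [-3, 0, 0], "turn": [0, 0, 0], "hand": 22}
    - {"slide": [-3, 0, 0], "turn": [0, 0, 0], "hand": 22}
    - {"slide": [-1, 0, 0], "turn": [0, 0, 0], "hand": 22}

```text
clock: 39.02
eef_pos: [612.4, 4.3, 106.5]
tool_rot: [-3.141, -0.004, -1.311]
force: [1.1, -4.4, -2.0]
width: 21.8
```

Call:
play_rows:
  targets:
    - {"slide": [-1, 0, 0], "turn": [0, 0, 0], "hand": 22}

```text
clock: 39.15
eef_pos: [612.3, 4.4, 106.5]
tool_rot: [-3.141, -0.005, -1.311]
force: [2.4, -6.8, -3.5]
width: 21.9
```

Call:
play_rows:
  targets:
    - {"slide": [-1, 0, 0], "turn": [0, 0, 0], "hand": 22}

```text
clock: 39.28
eef_pos: [612.2, 4.4, 106.6]
tool_rot: [-3.141, -0.007, -1.312]
force: [2.0, -7.8, -4.6]
width: 21.9
```

Call:
play_rows:
  targets:
    - {"slide": [3, 0, 0], "turn": [0, 0, 0], "hand": 22}
    - {"slide": [2, 0, 0], "turn": [0, 0, 0], "hand": 22}
    - {"slide": [0, 0, 0], "turn": [0, 0, 0], "hand": 24}

```text
clock: 39.65
eef_pos: [612.6, 4.4, 106.2]
tool_rot: [3.141, 0.001, -1.309]
force: [-0.6, -0.5, 0.4]
width: 24.0
```

Call:
play_rows:
  targets:
    - {"slide": [0, 0, 0], "turn": [0, 0, 0], "hand": 35}
    - {"slide": [0, 0, 0], "turn": [0, 0, 0], "hand": 50}
    - {"slide": [0, 0, 0], "turn": [0, 0, 0], "hand": 50}
    - {"slide": [0, 0, -30], "turn": [0, 0, 0], "hand": 50}
    - {"slide": [0, 0, -40], "turn": [0, 0, 0], "hand": 50}

```text
clock: 40.28
eef_pos: [611.9, 4.0, 176.2]
tool_rot: [3.139, 0.001, -1.309]
force: [1.7, 0.7, 1.1]
width: 50.1
```

```bash
python3 - <<'E'
from h import *
s=read_state();print(s["qpos"],s["force"],s["tool_rot"],s["eef_pos"])
E
```

```text
[-0.56068981  0.81859096  0.91719187  1.6983522  -0.74908989  1.017293
 -0.68510017] [1.74854913 0.72775793 1.14458697] [ 3.13923485e+00  5.47732866e-04 -1.30918303e+00] [611.91434816   4.04717782 176.20445638]
```

Call:
play_rows:
  targets:
    - {"slide": [0, 0, 0], "turn": [0, 0, -10.6], "hand": 60}
    - {"slide": [0, 0, 0], "turn": [0, 0, -10.6], "hand": 60}
    - {"slide": [0, 0, 0], "turn": [0, 0, -10.6], "hand": 60}
    - {"slide": [0, 0, 0], "turn": [0, 0, -10.6], "hand": 60}
    - {"slide": [0, 0, 0], "turn": [0, 0, -10.6], "hand": 60}

```text
clock: 40.9
eef_pos: [612.6, 3.8, 176.3]
tool_rot: [3.142, 0.0, -0.378]
force: [-0.7, 0.6, -0.7]
width: 60.2
```

Call:
play_rows:
  targets:
    - {"slide": [0, 0, 0], "turn": [0, 0, -10.6], "hand": 60}
    - {"slide": [0, 0, 0], "turn": [0, 0, -10.6], "hand": 60}
    - {"slide": [0, 0, 0], "turn": [0, 0, -10.6], "hand": 60}
    - {"slide": [0, 0, 0], "turn": [0, 0, -10.6], "hand": 60}
    - {"slide": [0, 0, 0], "turn": [0, 0, -10.6], "hand": 60}

```text
clock: 41.52
eef_pos: [612.5, 3.7, 176.3]
tool_rot: [3.142, 0.0, 0.547]
force: [-0.7, -0.5, 0.2]
width: 59.9
```

Call:
play_rows:
  targets:
    - {"slide": [0, 0, 0], "turn": [0, 0, -10.6], "hand": 60}
    - {"slide": [0, 0, 0], "turn": [0, 0, -10.6], "hand": 60}
    - {"slide": [0, 0, 0], "turn": [0, 0, -10.6], "hand": 60}
    - {"slide": [0, 0, 0], "turn": [0, 0, -10.6], "hand": 60}
    - {"slide": [0, 0, 0], "turn": [0, 0, -10.6], "hand": 60}

```text
clock: 42.15
eef_pos: [612.6, 3.6, 176.3]
tool_rot: [-3.141, 0.0, 1.472]
force: [-0.4, -0.2, -0.5]
width: 59.8
```

```bash
python3 - <<'E'
from h import *
s=read_state();print(s["qpos"],s["tool_rot"],s["eef_pos"])
y=s["tool_rot"][2];d=np.array([433.5,337])-s["eef_pos"][:2]
print(d@[np.cos(y),np.sin(y)],d@[np.sin(y),-np.cos(y)])
E
```

```text
[-0.14350734  0.64063836  0.14841397  1.68628934 -0.12039891  0.82375052
  1.52946704] [-3.14145273e+00  2.79847270e-04  1.47164010e+00] [612.56146736   3.56369757 176.28207808]
314.0725010090546 -211.19005891556174
```

Call:
play_rows:
  targets:
    - {"slide": [45, -30, 0], "turn": [0, 0, 0], "hand": 60}
    - {"slide": [45, -30, 0], "turn": [0, 0, 0], "hand": 60}
    - {"slide": [45, -30, 0], "turn": [0, 0, 0], "hand": 60}
    - {"slide": [45, -30, 0], "turn": [0, 0, 0], "hand": 60}
    - {"slide": [45, -30, 0], "turn": [0, 0, 0], "hand": 60}

```text
clock: 42.78
eef_pos: [486.3, 244.5, 176.5]
tool_rot: [3.141, -0.0, 1.465]
force: [0.7, 1.5, -0.5]
width: 59.9
```

Call:
play_rows:
  targets:
    - {"slide": [45, -30, 0], "turn": [0, 0, 0], "hand": 60}
    - {"slide": [44, -31, 20], "turn": [0, 0, 0], "hand": 60}
    - {"slide": [0, 0, 40], "turn": [0, 0, 0], "hand": 60}
    - {"slide": [0, 0, 0], "turn": [0, 0, 0], "hand": 60}

```text
clock: 43.28
eef_pos: [433.6, 337.0, 114.2]
tool_rot: [-3.138, 0.005, 1.467]
force: [0.1, 0.4, 1.4]
width: 60.0
```

```bash
python3 - <<'E'
from h import *
s=read_state();print(s["qpos"],s["tool_rot"],s["eef_pos"])
for n in("side","top"):
    im,d=get_image(n);cv2.imwrite(f"pics/{n}10.png",im)
a=cv2.imread("pics/side10.png");b=cv2.imread("pics/top10.png");cv2.imwrite("pics/10z.png",np.hstack([cv2.resize(a[254:384,215:345],None,fx=3,fy=3),cv2.resize(b[100:230,205:335],None,fx=3,fy=3)]))
E
```

```text
[-0.81327131  0.65551241  0.15511842  1.90548912 -0.16709171  0.599141
  0.91595703] [-3.13753454  0.00467653  1.46692388] [433.58099067 336.96714817 114.17951242]
```

View pics/10z.png

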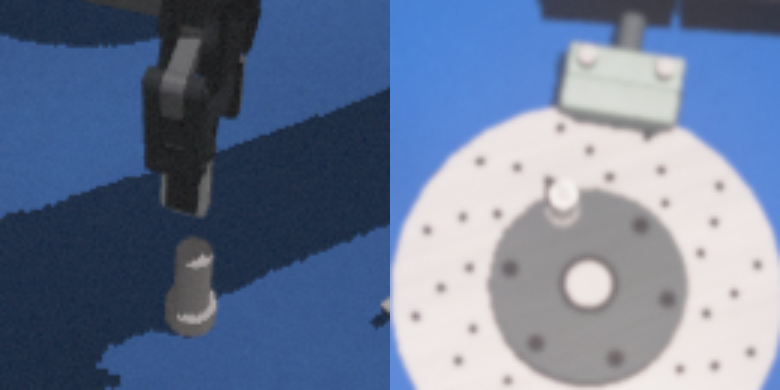

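View pics/side10.png

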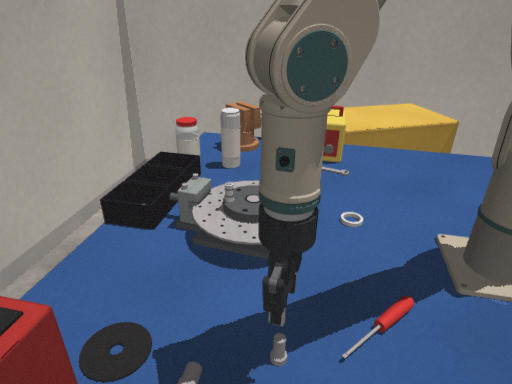

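Call:
play_rows:
  targets:
    - {"slide": [0, 0, 40], "turn": [0, 0, 0], "hand": 60}
    - {"slide": [0, 0, 40], "turn": [0, 0, 0], "hand": 60}
    - {"slide": [0, 0, 19], "turn": [0, 0, 0], "hand": 60}
    - {"slide": [0, 0, 0], "turn": [0, 0, 0], "hand": 40}
    - {"slide": [0, 0, 0], "turn": [0, 0, 0], "hand": 28}

```text
clock: 44.0
eef_pos: [437.0, 338.6, 18.8]
tool_rot: [3.14, -0.002, 1.465]
force: [0.6, 0.1, 0.2]
width: 27.9
```

Call:
play_rows:
  targets:
    - {"slide": [0, 0, 0], "turn": [0, 0, 0], "hand": 24}
    - {"slide": [0, 0, 0], "turn": [0, 0, 0], "hand": 20}
    - {"slide": [0, 0, 0], "turn": [0, 0, 0], "hand": 15}
    - {"slide": [0, 0, 0], "turn": [0, 0, 0], "hand": 10}
    - {"slide": [0, 0, 0], "turn": [0, 0, 0], "hand": 10}

```text
clock: 44.62
eef_pos: [436.2, 338.2, 18.4]
tool_rot: [3.141, -0.001, 1.466]
force: [0.2, -1.6, 6.4]
width: 18.3
```

```bash
python3 - <<'E'
from h import *
s=read_state();print(s["width"],s["force"],s["tool_rot"],s["eef_pos"])
h=ray("top",(205+174/3-.5,100+191/3-.5),140);print("handle",h,np.arctan2(h[1]+18.3,h[0]-556),np.hypot(h[1]+18.3,h[0]-556))
im,d=get_image("side");cv2.imwrite("pics/11z.png",cv2.resize(im[254:384,215:345],None,fx=4,fy=4))
E
```

```text
18.297309473541354 [ 0.17754245 -1.63363592  6.40905429] [ 3.14060392e+00 -6.25581171e-04  1.46572181e+00] [436.22811858 338.16348155  18.38490488]
handle [613.56002268   3.90874268 140.        ] 0.3682369265681212 61.69590312430311
```

View pics/11z.png

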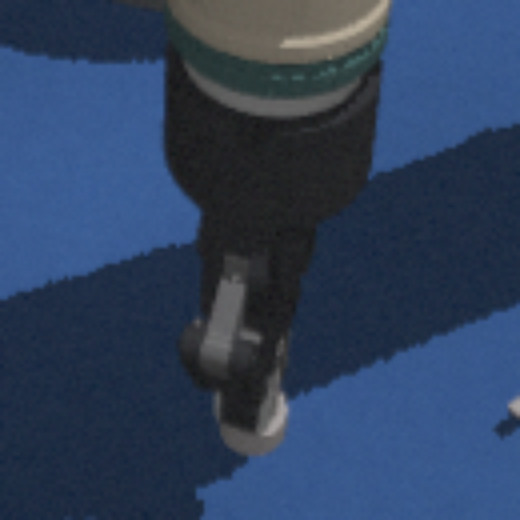

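Call:
play_rows:
  targets:
    - {"slide": [0, 0, -30], "turn": [0, 0, 0], "hand": 10}
    - {"slide": [0, 0, -50], "turn": [0, 0, 0], "hand": 10}
    - {"slide": [0, 0, -50], "turn": [0, 0, 0], "hand": 10}
    - {"slide": [0, 0, -35], "turn": [0, 0, 0], "hand": 10}
    - {"slide": [0, 0, 0], "turn": [0, 0, 0], "hand": 10}

```text
clock: 45.3
eef_pos: [437.1, 339.7, 185.3]
tool_rot: [3.137, -0.005, 1.466]
force: [1.2, 0.8, -1.3]
width: 18.7
```

Call:
play_rows:
  targets:
    - {"slide": [-30, 23, 0], "turn": [0, 0, 0], "hand": 10}
    - {"slide": [-40, 31, 0], "turn": [0, 0, 0], "hand": 10}
    - {"slide": [-40, 31, 0], "turn": [0, 0, 0], "hand": 10}
    - {"slide": [-40, 31, 0], "turn": [0, 0, 0], "hand": 10}
    - {"slide": [-40, 31, 0], "turn": [0, 0, 0], "hand": 10}

```text
clock: 45.92
eef_pos: [561.7, 132.6, 180.7]
tool_rot: [-3.139, 0.0, 1.466]
force: [0.1, 0.1, -1.7]
width: 18.4
```

Call:
play_rows:
  targets:
    - {"slide": [-40, 31, 0], "turn": [0, 0, 0], "hand": 10}
    - {"slide": [-40, 31, 0], "turn": [0, 0, 0], "hand": 10}
    - {"slide": [-40, 31, 0], "turn": [0, 0, 0], "hand": 10}
    - {"slide": [-30, 21, 0], "turn": [0, 0, 0], "hand": 10}
    - {"slide": [0, 0, 0], "turn": [0, 0, 0], "hand": 10}

```text
clock: 46.55
eef_pos: [659.6, -32.0, 180.3]
tool_rot: [-3.14, 0.003, 1.46]
force: [0.3, -0.0, -0.2]
width: 18.2
```

```bash
python3 - <<'E'
from h import *
s=read_state();print(s["width"],s["force"],s["tool_rot"],s["eef_pos"],s["qpos"])
for n in("side","top"):
    im,d=get_image(n);cv2.imwrite(f"pics/{n}12.png",im)
a=cv2.imread("pics/side12.png");b=cv2.imread("pics/top12.png");cv2.imwrite("pics/12z.png",np.hstack([cv2.resize(a[90:250,160:290],None,fx=3,fy=3),cv2.resize(b[90:250,205:335],None,fx=3,fy=3)]))
E
```

```text
18.234218789003844 [ 0.27316175 -0.02843856 -0.24740402] [-3.13994903e+00  2.83485405e-03  1.46025057e+00] [659.59432472 -32.03315877 180.25009555] [-0.08827959  0.7029486   0.16137998  1.53854241 -0.12827677  0.91240364
  1.57448572]
```

View pics/12z.png

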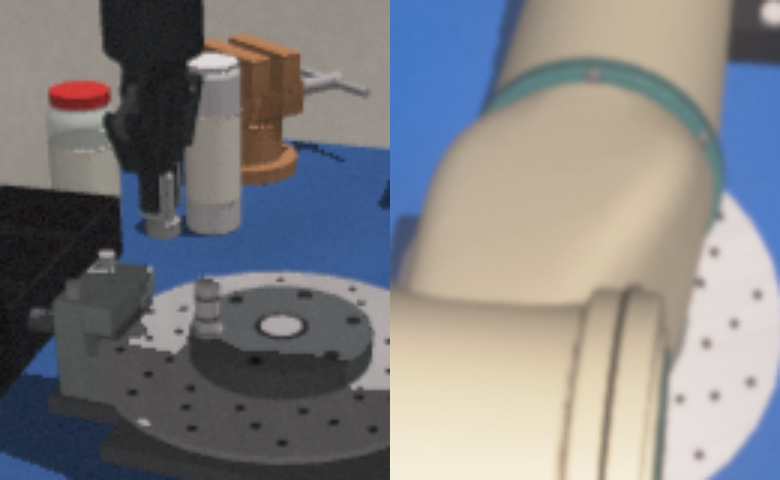

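```bash
python3 - <<'E'
from h import *
s=read_state();print(s["eef_pos"],s["force"])
print(ray("side",(160+163/3-.3,90+225/3-.3),168),proj("side",[658,-28,168]),proj("side",s["eef_pos"]))
im=cv2.imread("pics/side12.png");cv2.imwrite("pics/13z.png",cv2.resize(im[135:185,190:240],None,fx=10,fy=10,interpolation=cv2.INTER_NEAREST))
E
```

```text
[658.52469188 -26.7584497  180.49492016] [-1.13648464  0.09634925 -1.14062541]
[655.8624813 -27.1608517 168.       ] [213.29554434 164.47846414] [212.71376534 159.85569848]
```

View pics/13z.png

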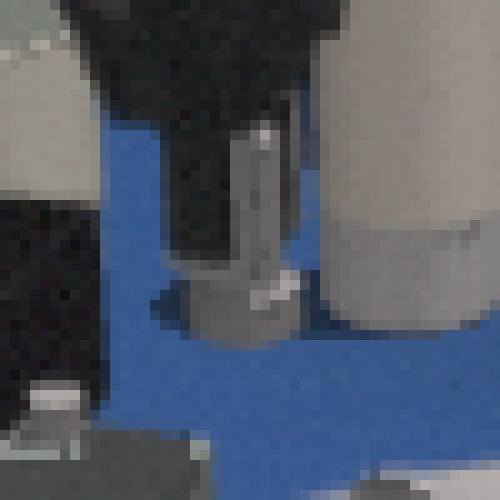

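Call:
play_rows:
  targets:
    - {"slide": [-1, 2, 30], "turn": [0, 0, 0], "hand": 10}
    - {"slide": [0, 0, 30], "turn": [0, 0, 0], "hand": 10}
    - {"slide": [0, 0, 20], "turn": [0, 0, 0], "hand": 10}
    - {"slide": [0, 0, 4], "turn": [0, 0, 0], "hand": 10}
    - {"slide": [0, 0, 0], "turn": [0, 0, 0], "hand": 10}

```text
clock: 47.28
eef_pos: [661.9, -28.0, 98.7]
tool_rot: [3.141, -0.0, 1.467]
force: [-0.5, -1.0, -1.0]
width: 18.4
```

Call:
play_rows:
  targets:
    - {"slide": [0, 0, 1.5], "turn": [0, 0, 0], "hand": 10}
    - {"slide": [0, 0, 1.5], "turn": [0, 0, 0], "hand": 10}

```text
clock: 47.52
eef_pos: [662.2, -28.5, 96.2]
tool_rot: [3.14, -0.0, 1.466]
force: [-0.8, -0.5, -1.7]
width: 18.5
```

Call:
play_rows:
  targets:
    - {"slide": [0, 0, 1], "turn": [0, 0, 0], "hand": 10}
    - {"slide": [0, 0, 0], "turn": [0, 0, 0], "hand": 10}
    - {"slide": [0, 0, 0], "turn": [0, 0, 0], "hand": 10}

```text
clock: 47.9
eef_pos: [661.6, -28.5, 94.3]
tool_rot: [3.142, -0.0, 1.466]
force: [0.4, 0.2, -1.4]
width: 18.5
```

Call:
play_rows:
  targets:
    - {"slide": [0, 0, 1.5], "turn": [0, 0, 0], "hand": 10}
    - {"slide": [0, 0, 0], "turn": [0, 0, 0], "hand": 10}

```text
clock: 48.15
eef_pos: [661.4, -28.5, 92.6]
tool_rot: [-3.141, -0.0, 1.466]
force: [-0.0, 0.5, -0.2]
width: 18.3
```

Call:
play_rows:
  targets:
    - {"slide": [0, 0, 1], "turn": [0, 0, 0], "hand": 10}
    - {"slide": [0, 0, 0], "turn": [0, 0, 0], "hand": 10}

```text
clock: 48.4
eef_pos: [661.5, -28.5, 91.7]
tool_rot: [-3.141, -0.0, 1.466]
force: [-0.1, -0.1, -1.5]
width: 18.1
```

```bash
python3 - <<'E'
from h import *
im,d=get_image("side");cv2.imwrite("pics/14z.png",cv2.resize(im[130:230,170:270],None,fx=6,fy=6,interpolation=cv2.INTER_NEAREST))
s=read_state();print(s["eef_pos"],s["force"])
E
```

```text
[661.52223462 -28.4930594   91.70306738] [-0.91734555 -0.89901824 -1.01079922]
```

View pics/14z.png

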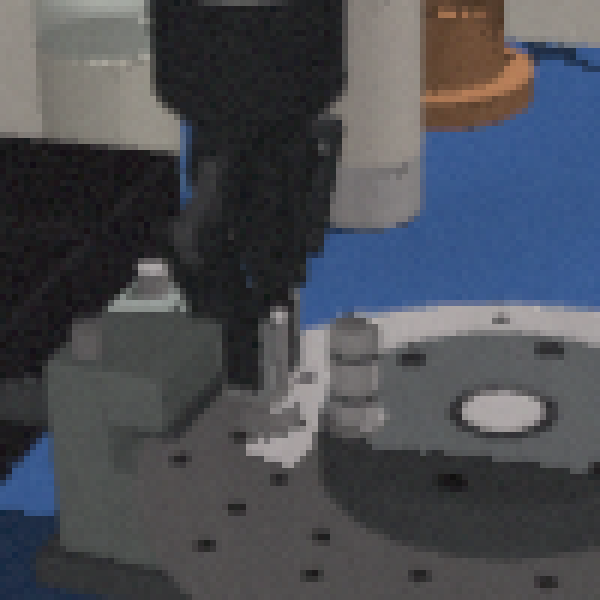

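Nearly down; I'll lower until contact is felt.

Call:
play_rows:
  targets:
    - {"slide": [0, 0, 0.8], "turn": [0, 0, 0], "hand": 10}
    - {"slide": [0, 0, 0], "turn": [0, 0, 0], "hand": 10}

```text
clock: 48.7
eef_pos: [661.5, -28.5, 90.9]
tool_rot: [-3.141, -0.0, 1.466]
force: [-1.2, 0.2, -1.8]
width: 18.6
```

Call:
play_rows:
  targets:
    - {"slide": [0, 0, 0.8], "turn": [0, 0, 0], "hand": 10}
    - {"slide": [0, 0, 0], "turn": [0, 0, 0], "hand": 10}

```text
clock: 48.95
eef_pos: [661.7, -28.5, 90.5]
tool_rot: [3.141, -0.0, 1.466]
force: [-0.9, 0.2, 0.6]
width: 18.5
```

Call:
play_rows:
  targets:
    - {"slide": [0, 0, 0.8], "turn": [0, 0, 0], "hand": 10}
    - {"slide": [0, 0, 0], "turn": [0, 0, 0], "hand": 10}

```text
clock: 49.2
eef_pos: [661.7, -28.5, 90.4]
tool_rot: [3.141, -0.0, 1.466]
force: [-3.2, 0.4, 6.3]
width: 18.0
```

Call:
play_rows:
  targets:
    - {"slide": [0, 0, -0.6], "turn": [0, 0, 0], "hand": 15}
    - {"slide": [0, 0, 0], "turn": [0, 0, 0], "hand": 20}
    - {"slide": [0, 0, 0], "turn": [0, 0, 0], "hand": 25}
    - {"slide": [0, 0, 0], "turn": [0, 0, 0], "hand": 32}
    - {"slide": [0, 0, 0], "turn": [0, 0, 0], "hand": 40}

```text
clock: 49.82
eef_pos: [661.5, -28.5, 89.8]
tool_rot: [-3.141, 0.0, 1.466]
force: [0.2, -0.6, -0.9]
width: 40.0
```

Call:
play_rows:
  targets:
    - {"slide": [0, 0, 0], "turn": [0, 0, 0], "hand": 45}
    - {"slide": [0, 0, -20], "turn": [0, 0, 0], "hand": 45}
    - {"slide": [0, 0, -40], "turn": [0, 0, 0], "hand": 45}
    - {"slide": [0, 0, -50], "turn": [0, 0, 0], "hand": 45}
    - {"slide": [0, -50, -20], "turn": [0, 0, 0], "hand": 45}

```text
clock: 50.45
eef_pos: [616.5, -23.8, 224.8]
tool_rot: [3.13, -0.0, 1.466]
force: [-0.5, -0.1, -0.2]
width: 44.8
```

Call:
play_rows:
  targets:
    - {"slide": [40, -40, 0], "turn": [0, 0, 0], "hand": 45}
    - {"slide": [40, -40, 0], "turn": [0, 0, 0], "hand": 45}
    - {"slide": [40, -40, 0], "turn": [0, 0, 0], "hand": 45}
    - {"slide": [40, -40, 0], "turn": [0, 0, 0], "hand": 45}
    - {"slide": [40, -20, 0], "turn": [0, 0, 0], "hand": 45}

```text
clock: 51.08
eef_pos: [452.0, 195.9, 221.6]
tool_rot: [3.141, -0.001, 1.467]
force: [1.1, 0.4, -0.2]
width: 44.9
```

```bash
python3 - <<'E'
from h import *
s=read_state();print(s["clock"],s["eef_pos"])
for n in("side","top"):
    im,d=get_image(n);cv2.imwrite(f"pics/{n}15.png",im)
a=cv2.imread("pics/side15.png");b=cv2.imread("pics/top15.png");cv2.imwrite("pics/15z.png",np.hstack([cv2.resize(a[140:260,160:290],None,fx=3,fy=4),cv2.resize(b[100:220,225:325],None,fx=4,fy=4)]))
E
```

```text
51.075 [452.04735349 195.94483723 221.60261297]
```

View pics/15z.png

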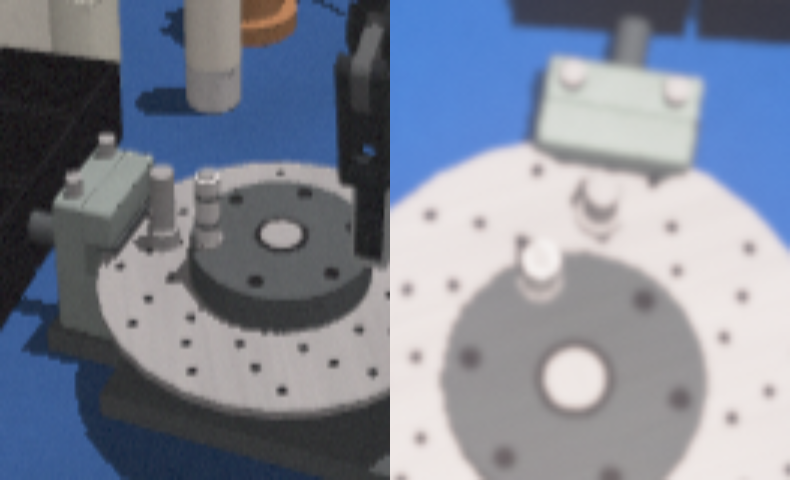

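```bash
python3 - <<'E'
from h import *
for n,p in(("top",(277.6,147.6)),("side",(213.7,182.7))):
    m=ray(n,p,122);print(n,m,np.hypot(m[0]-556,m[1]+18.3),np.arctan2(m[1]+18.3,m[0]-556))
h=ray("top",(262.4,164),140);print("handle",h,np.arctan2(h[1]+18.3,h[0]-556))
# caliper axis: bolts & edges
for p in(((571-390)/4+225-.4,100+74/4-.4),((676-390)/4+225-.4,100+90/4-.4)):print(ray("top",p,113))
for p in((553,57),(704,79),(695,165),(537,147)):print(ray("top",((p[0]-390)/4+225-.4,100+p[1]/4-.4),108))
E
```

```text
top [657.45606539 -27.20288663 122.        ] 101.84593558554512 -0.08752695138783803
side [656.87926991 -21.89797582 122.        ] 100.94341250403023 -0.03565104460825507
handle [611.66019218   3.99536216 140.        ] 0.38099083187315536
[729.62840811  -5.36979861 113.        ]
[724.38982035 -65.74555645 113.        ]
[741.22149716   5.60815525 108.        ]
[734.23420049 -81.73723619 108.        ]
[682.05226326 -79.2971087  108.        ]
[686.16871472  10.98636473 108.        ]
```

```bash
python3 -c "
from cell import *
print(finish_job())"
```

```text
the job is handed in; nothing more can be done
None
```

The job is handed in at about 51 s: the disc was left let go in its tight spot, and the marker is standing at the marking point. I did not measure the exact middle of the tight spot, and no verdict was reported.

- **Feeling for the drag:** I turned the disc by its handle, held loosely between the finger pads. The faster sweeps nearly missed the spot. Slower passes showed sharp drag with the handle between about 0.19 and 0.44 rad (its direction from the disc's axis, in world axes). The drag rose from both sides: it broke free at about 11–12 N turning anticlockwise and about 20 N turning clockwise. The even drag elsewhere was about 1 N.
- **Where the disc was left:** The handle is at about 0.37 rad. There it held still against about 17 N clockwise and 8 N anticlockwise.
- **How sure that is:** The midpoint of the two break-free angles is nearer 0.31 rad, so the disc may be about 0.05 rad off the middle. That is inside the 0.11 rad allowed.
- **Disc at rest:** The last pictures, taken after letting go and after placing the marker, put the handle at 0.37 and 0.38 rad. That difference is within the measuring error, so I take it that the disc did not move.
- **Marker:** In the last pictures it stands upright and let go. The top view puts it about 1 mm from the marking point, and the side view about 6 mm off. The two views disagree by about 5 mm, but both are inside the 15 mm limit.
- **Caliper and socket:** The arm showed no contact with the caliper in the pictures I checked. The arm never went near the socket, but I did not measure it again.

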